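Load the bench wine filter and tighten its pump nut with an adjustable wrench

TASK

Get the bench filter ready: lift the loose lid off the steel bowl by its knob and lay it flat on the black rubber mat, then push every filter disc lying on the bench down onto the flatted spindle in the bowl, stacked fully home. Put the adjustable wrench over the brass nut on the pump head, roll its worm until the jaw closes snugly on the nut, and only then turn the nut clockwise with the wrench until it stops. Afterwards take the wrench off and lay it flat in the middle of the cork mat; leave the bottle, the cup and the carton alone.

Things in the scene. Friction and masses are not known exactly. Their poses are not given: they have to be found in the camera images.
- bowl: fixed open steel bowl, 168 mm outside and 156 mm inside diameter, rim 74 mm above the bench, inner floor 6 mm above the bench; origin at the centre of its underside, z up. A steel outlet pipe on its +x side is only 29 mm high.
- spindle (a point): foot of the upright dark steel spindle in the middle of the bowl, at the height of the bowl's inner floor. The spindle is a shaft of D section, 24 mm in diameter with one flat 6 mm from its axis on the +x side of this frame; it rises 58 mm, its last 4 mm tapered (to 18 mm).
- lid: loose steel lid, 168 mm in diameter, 0.3 kg; a plate 4 mm thick over a spigot (148 mm diameter, 5 mm deep) that drops into the bowl's mouth; origin at the centre of the spigot's underside, z up; it starts on the bowl.
- lid_knob (a point): centre of the lid's black knob, 28 mm in diameter and 24 mm tall, 33 mm above the lid's origin (the knob spans 21 to 45 mm).
- lid_mat: fixed black rubber mat, 210 x 210 mm, 3 mm thick; origin at the centre of its underside, on the bench.
- disc1: grey filter disc, 64 mm in diameter, 18 mm thick, 0.12 kg, origin at the centre of its underside, z up (1 to 3 are present; an absent one reads None). Bore: D-shaped, 27 mm in diameter, its flat 7.3 mm from the axis on the +x side, where a black line on top runs to the rim. Goes down the spindle only with both +x sides alike (0.1 rad); up to three stack, 18 mm apart.
- disc2: grey filter disc, 64 mm in diameter, 18 mm thick, 0.12 kg, origin at the centre of its underside, z up (1 to 3 are present; an absent one reads None). Bore: D-shaped, 27 mm in diameter, its flat 7.3 mm from the axis on the +x side, where a black line on top runs to the rim. Goes down the spindle only with both +x sides alike (0.1 rad); up to three stack, 18 mm apart.
- disc3: grey filter disc, 64 mm in diameter, 18 mm thick, 0.12 kg, origin at the centre of its underside, z up (1 to 3 are present; an absent one reads None). Bore: D-shaped, 27 mm in diameter, its flat 7.3 mm from the axis on the +x side, where a black line on top runs to the rim. Goes down the spindle only with both +x sides alike (0.1 rad); up to three stack, 18 mm apart.
- pump: fixed round aluminium pump head, 160 mm in diameter, flat top 40 mm above the bench, foot flange 168 mm in diameter and 8 mm high; origin at the centre of its underside, z up.
- nut_top (a point): centre of the top of the brass hexagon nut that sits on the middle of the pump head: 36 mm across flats, 18 mm tall, so its top is 58 mm above the bench. In this frame, which turns with the nut, the flats face +y, -y and every 60 degrees from there (corners on the x axis).
- nut (a joint): turn of the nut about the vertical, rad, growing clockwise seen from above: 0 at the start, a hard stop at 1.05. It turns stiffly, at about 0.2 N m.
- wrench: loose adjustable steel wrench, 0.5 kg. Origin on the underside in the middle of the mouth (axis of a snugly held nut), z up, mouth open to +x, handle to -x. Head 18 mm thick, throat at x = -23 mm (block x -49 to -23, y -40 to 38), fixed jaw's face at y = +18 mm, moving jaw on the -y side, tips at x = 21. Handle 24 mm wide, 14 mm thick, flush below, to x = -214. Lies flat on the pump head.
- wrench_mid (a point): point on the handle's middle line, 75 mm from the mouth (x = -75, z = 7 mm in the wrench's frame), near the centre of mass: the place to grip for carrying.
- jaw (a joint): opening of the moving jaw, m: the mouth is 33 mm wide plus this value; about 0.003 when it is snug on the nut, 0.014 at most. Driven by the worm only and self-locking (it resists about 20 N).
- worm (a joint): angle of the wrench's worm, rad; the jaw moves 1.5 mm per rad, and the angle grows as the jaw opens. It turns at about 0.03 N m, with a fingertip's friction on its top; once the jaw is slack, an opening drag can pull the wrench back off the nut.
- worm_top (a point): top of the worm, a knurled dark roller 24 mm in diameter and long, axis along the wrench's y; in the wrench's frame at x -36, y -10, z 27 mm, 9 mm proud of the head. Dragging its top with a fingertip pressed on at some 5 N towards the mouth (+x) closes the jaw, towards the handle opens it; 24 mm of drag is 2 rad.
- tool_mat: fixed cork mat, 270 x 130 mm (long side along its x), 3 mm thick; origin at the centre of its underside, on the bench. The wrench starts on it.
- bottle: bystander: closed green glass bottle, 76 mm in diameter, 240 mm tall, origin at the centre of its underside.
- cup: bystander: closed clear plastic sample pot, 72 mm in diameter, 75 mm tall, origin at the centre of its underside.
- carton: bystander: white carton 160 x 110 x 70 mm, origin at the centre of its underside.
Things that resemble listed ones, but are neither listed nor needed, are in the scene too. What is shaped like the disc3 but pink is not meant.

How it is judged:
On the way, in this order (a step that is already met when the one before it is completed fails the run):
1. the wrench lies on the pump head round the nut with its jaw closed snugly, and the nut is not yet turned (horizontal distance between wrench and nut_top below 0.008 m and z of wrench in the frame of nut_top below -0.01 m and value of joint jaw below 0.004 m and angle between wrench's own z axis and vertical below 0.1 rad and value of joint nut below 0.25 rad), for 0.3 s.
2. the nut is turned home with the wrench snug on it (horizontal distance between wrench and nut_top below 0.008 m and z of wrench in the frame of nut_top below -0.01 m and value of joint jaw below 0.004 m and angle between wrench's own z axis and vertical below 0.1 rad and value of joint nut above 0.97 rad), for 0.2 s.
At the end, for the whole second after the job is handed in: All discs on the spindle, fully home (3 mm) and within 5 mm of its axis; lid flat on the rubber mat, centre within 50 mm of the mat's; nut turned to 0.97 rad or more of 1.05; wrench flat on the cork mat, carrying point within 50 mm of the mat's centre; all at rest (horizontal distance between each of disc1, disc2, disc3 and spindle below 0.005 m and z of each of disc1, disc2, disc3 in the frame of spindle below 0.0395 m and angle between each of disc1, disc2, disc3, lid, wrench's own z axis and vertical below 0.08 rad and (z of disc1 in the frame of spindle below 0.003 m or z of disc1 in the frame of disc2 between 0.0155 and 0.0205 m or z of disc1 in the frame of disc3 between 0.0155 and 0.0205 m) and linear speed of each of disc1, disc2, disc3, wrench below 0.05 m/s and (z of disc2 in the frame of spindle below 0.003 m or z of disc2 in the frame of disc1 between 0.0155 and 0.0205 m or z of disc2 in the frame of disc3 between 0.0155 and 0.0205 m) and (z of disc3 in the frame of spindle below 0.003 m or z of disc3 in the frame of disc1 between 0.0155 and 0.0205 m or z of disc3 in the frame of disc2 between 0.0155 and 0.0205 m) and horizontal distance between lid and lid_mat below 0.05 m and z of lid in the frame of lid_mat below 0.007 m and value of joint nut above 0.97 rad and horizontal distance between wrench_mid and tool_mat below 0.05 m and z of wrench in the frame of tool_mat below 0.008 m); the robot touches nothing.
It fails at once if the bottle is moved by more than 30 mm (distance of bottle from where it was at the start of the episode above 0.03 m).
It fails at once if the cup is moved by more than 30 mm (distance of cup from where it was at the start of the episode above 0.03 m).
It fails at once if the carton is moved by more than 30 mm (distance of carton from where it was at the start of the episode above 0.03 m).
Of disc1, disc2, disc3 only 1 to 3 are there at a start; the rules pass over those that are not, and their reading is None.
At some moment in a run one of disc1, disc2, disc3 may be knocked a few centimetres aside while the robot is not near it.
It also fails if it takes over 210 s, if anything falls off the work surface, if the arm or the gripper's body presses on something with over 40 N, if the wrist force passes 120 N, or if a joint passes its speed limit or range.

ROBOT

A 6-joint arm with a two-finger parallel gripper is mounted at the origin on the work surface. World frame = base frame: x ahead of the robot, y to its left, z up, the work surface at z = 0. Lengths are in m, angles in rad, forces in N, time in s.
With the tool pointing down it reaches from about 0.375 to 0.975 m from the base axis. Payload 3.8 kg.
Tool frame: the origin (TCP) lies at the very end of the fingers, on their centre line; the grasp point (between the pads) lies 19 mm behind it; z points along the fingers, y is the line along which they close (so a half turn about z gives the same grasp; the last joint's range is limited). The gripper opens to 85 mm and grips with 20 to 120 N. Pads are 22 mm wide; open, the fingers measure 114 mm over their backs; the gripper's body (76 mm by 85 mm) begins 54 mm behind the grasp point. The pads swing forward as they close: fully open they stand 13 mm farther back than shut.
Start: joints at [1.166, 0.264, 1.604, -0, 1.274, -0.037], TCP at [0.243, 0.63, 0.231] pointing down, gripper open.
Joint ranges: [-2.63, 2.63], [-0.94, 2.18], [0.31, 2.57], [-1.31, 4.45], [0, 2.66], [-2.55, 2.55]. Speed limits (rad/s): [2.57, 2.57, 3.14, 3.14, 3.14, 3.14].

INTERFACE

Orientations are given as a rotation vector (axis times angle).
In Python, from workcell import bot gives the robot as it stands. The module is installed in compiled form; this text tells all that it offers.
- The arm moves only by the shell command python3 -m jog 'ROWS' [OPENING] [FORCE]. ROWS is a JSON object with one list for each field, all of the same length, 1 to 5, a row being the entries at one place: dx, dy, dz (the shift in m), twist (a turn about the tool's z in rad); each row shifts and turns the commanded pose from where the row before left it, along the tool's axes as they then stand; what a row does not reach is not made up. A row lasts 1/8 s, in which the tool goes at most 0.0625 m and 0.188 rad, less where a joint would pass 70% of its speed; a pose out of reach is approached as far as the arm can. OPENING is the opening from 0.0 (shut) to 1.0 (fully open), set as the command begins (- or left out keeps the last). The fingers move at their own pace and stop on an object; FORCE is the grip in N (left out, the last holds). Time passes only in rows, so rows that do not move let the fingers close. It prints the time, the measured TCP pose, the force, the opening and the grip force at its end. Input that does not fit is refused with a message, and nothing moves.
- bot.read_state(): the state, without advancing time (a new reading comes with each control period).
- bot.read_camera(name): name is "side" or "top" or "wrist"; returns the picture (480x640x3 uint8, red, green, blue); there is no depth.
- bot.camera_info(name): a dict with "intrinsics" (3x3 intrinsics, pixels), "extrinsics" (4x4, takes a point from camera to world coordinates). Camera axes: x right, y down, z forward; pixel columns grow to the right and rows downward; lengths in m; the calibration is good to about 2 mm. A picture is of the moment at which its call begins: read the wrist's pose just before it. camera_info takes no time and is no camera call; for the wrist camera it gives the pose at the moment of the call.
- bot.finish_job(): hands the job in; it is judged then, once.
Trained networks look in the newest picture that a camera, given by its name, has taken for a name from the list of things; names that differ only in an ending like _2 or _b are one class to them, and where a whole thing is asked for, a point or a joint stands for the part that bears it (a point fixed in the world has none). Each returns a list of dicts, best first, with "conf" (0 to 1); they miss things now and then, are a little off and sometimes report something else, mostly with a low value. They report only what shows in the picture. A call takes as long as a camera call. They do not tell look-alikes from the thing itself.
- bot.search_frame(camera, thing): "box" ([left, top, right, bottom] in pixels, round what is visible of it).
- bot.regions_of(camera, thing): "pixels" (480x640 bool, what is visible of it) and "box" ([left, top, right, bottom] in pixels, round what is visible of it).
- bot.spot_point(camera, thing): "pixel" ([row, column] in pixels: a listed point, or the origin of a listed thing).
The state is a dict: "time": time; "q": joint angles; "joint_vel": joint speeds; "joint_torque": joint torques, N m; "tool_pos": TCP position; "tcp_rot": TCP orientation; "wrist_force": force on the tool from outside, world axes, zero at the start; "torque": the same for the moment, N m; "width": opening from 0.0 (shut) to 1.0 (fully open); "grip_force": force on a finger pad.
Only numpy, scipy, OpenCV 4.12 (cv2) and the standard library are available. Lean on these libraries where they do the work, as an engineer would, in place of code of your own. Each camera call takes 0.05 s, during which the arm holds its last target. There are 200 camera calls.

## Working session

There is one attempt and no reset: what is moved stays moved. The work goes in short steps, Python scripts to look and compute and a shell command to move; the robot and the scene stay as the last step left them, time stands still between calls to the robot, and variables do not carry over. Pictures are saved under pics/ and viewed, at most 14 in all, crops included, and the job is handed in when it is done.

```bash
mkdir -p pics
cat > h.py <<'E'
import numpy as np, cv2
from workcell import bot
from scipy.spatial.transform import Rotation as R
def shot(cam,name):
    im=bot.read_camera(cam); cv2.imwrite(f'pics/{name}.png',im[:,:,::-1]); return im
def ray(cam,rc,z,info=None):
    i=info or bot.camera_info(cam);K=np.array(i['intrinsics']);T=np.array(i['extrinsics'])
    d=T[:3,:3]@np.linalg.solve(K,[rc[1],rc[0],1.]);o=T[:3,3]
    return o+d*(z-o[2])/d[2]
def proj(cam,p,info=None):
    i=info or bot.camera_info(cam);K=np.array(i['intrinsics']);T=np.array(i['extrinsics'])
    c=K@(T[:3,:3].T@(np.array(p)-T[:3,3]));return c[[1,0]]/c[2]
def pose():
    s=bot.read_state();return np.array(s['tool_pos']),R.from_rotvec(s['tcp_rot']).as_matrix(),s
def go(p,yaw=None):
    """print tool-frame delta to world point p"""
    t,M,s=pose();d=M.T@(np.array(p)-t)
    print('tool delta',d.round(4),'yaw of tool y',np.arctan2(M[1,1],M[0,1]).round(4),'z',M[:,2].round(3))
E
python3 - <<'E'
from h import *
t,M,s=pose();print(s);print(M.round(3))
for c in('top','side'):
    shot(c,c+'0')
    i=bot.camera_info(c);print(c,np.array(i['intrinsics']).round(1).tolist(),np.array(i['extrinsics']).round(3).tolist())
    for n,z in dict(bowl=0,spindle=.006,lid_knob=.074-.005+.033+.0,lid_mat=0.003,disc1=.018,pump=.04,nut_top=.058,wrench=.003,wrench_mid=.01,worm_top=.03,tool_mat=.003,bottle=0,cup=0,carton=0).items():
        for r in bot.spot_point(c,n)[:5]:
            if r['conf']>.2: print(c,n,round(r['conf'],2),np.array(r['pixel']).round(1),ray(c,r['pixel'],z).round(3)[:2])
E
```

```text
{'time': 0.0, 'q': array([ 1.16610918e+00,  2.64757703e-01,  1.60540945e+00, -1.72961764e-05,
        1.27370423e+00, -3.68999737e-02]), 'joint_vel': array([ 0.00047694, -0.00123054, -0.00059416, -0.00072955,  0.00122751,
       -0.00050531]), 'joint_torque': array([ 2.55017178e-03, -5.15091598e+01, -3.67319691e+01,  4.10257223e-05,
        1.28810757e-02,  3.93764594e-05]), 'tool_pos': array([0.24240844, 0.62916603, 0.22993983]), 'tcp_rot': array([-0.57437163, -3.08814756,  0.00349767]), 'wrist_force': array([-0.06629392,  1.39929778, -0.37133185]), 'torque': array([ 0.03966809,  0.01901127, -0.02299148]), 'grip_force': 0.0, 'width': 0.9985311211008977}
[[-0.933  0.36  -0.001]
 [ 0.36   0.933 -0.002]
 [ 0.    -0.002 -1.   ]]
top [[550.2, 0.0, 316.5], [0.0, 550.2, 227.5], [0.0, 0.0, 1.0]] [[-0.025, -0.983, 0.184, 0.317], [-1.0, 0.026, 0.008, -0.02], [-0.013, -0.184, -0.983, 1.517], [0.0, 0.0, 0.0, 1.0]]
top lid_knob 0.83 [228.8 275.6] [0.582 0.099]
top lid_mat 0.68 [295.5 225.6] [0.418 0.246]
top disc1 0.96 [308.7 124.6] [0.388 0.517]
top disc1 0.91 [210.9 216.5] [0.653 0.27 ]
top di
[... 1085 characters left out ...]
8]
side disc1 0.82 [174.5 298.3] [0.563 0.344]
side disc1 0.81 [189.6 328. ] [0.645 0.259]
side disc1 0.75 [161.2 273.9] [0.492 0.422]
side disc1 0.73 [150.3 240.8] [0.387 0.496]
side pump 0.58 [308.6 310.1] [ 0.535 -0.186]
side nut_top 0.62 [294.8 311.7] [ 0.542 -0.161]
side wrench 0.63 [399.1 325.1] [ 0.541 -0.392]
side wrench 0.47 [229.6 313.8] [0.582 0.108]
side wrench_mid 0.66 [398.3 308.6] [ 0.507 -0.388]
side wrench_mid 0.64 [403.4 291.5] [ 0.471 -0.395]
side worm_top 0.59 [400.6 306.4] [ 0.501 -0.402]
side tool_mat 0.75 [399.5 290.4] [ 0.47  -0.383]
side tool_mat 0.6 [162.3 273.9] [0.492 0.437]
side bottle 0.88 [365.3 401.2] [ 0.719 -0.335]
side cup 0.58 [270.7 383.6] [ 0.744 -0.063]
```

View pics/top0.png

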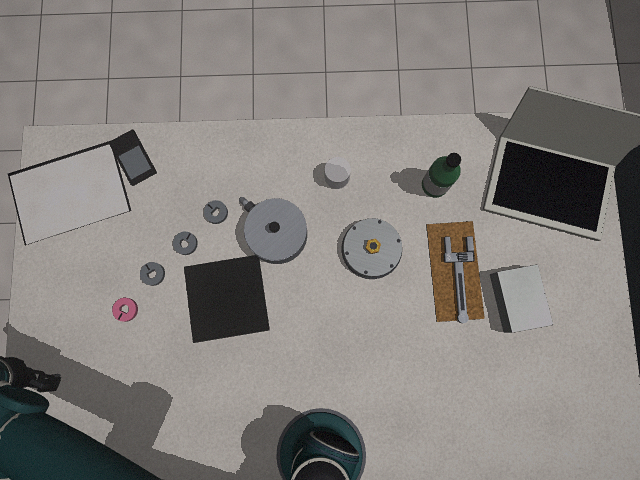

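View pics/side0.png

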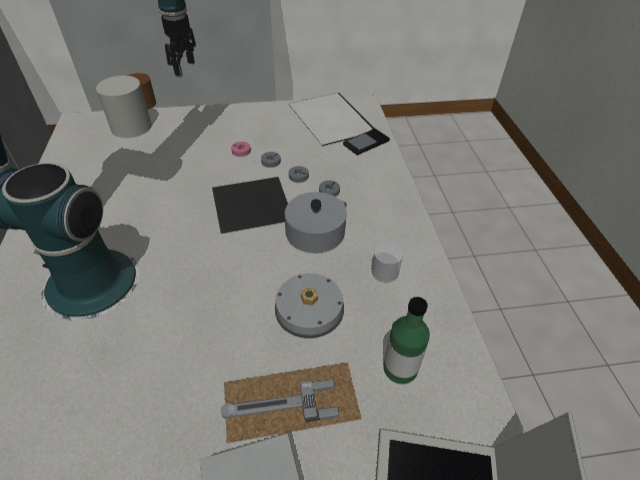

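```bash
python3 -m jog '{"dx":[-0.043,-0.043,-0.043,-0.043,-0.043],"dy":[-0.031,-0.031,-0.031,-0.031,-0.031],"dz":[-0.01,-0.01,-0.01,-0.01,-0.01],"twist":[0,0,0,0,0]}' 1.0 60
python3 -m jog '{"dx":[-0.043,-0.043,-0.043,-0.043,-0.043],"dy":[-0.031,-0.031,-0.031,-0.031,-0.031],"dz":[-0.01,-0.01,0,0,0],"twist":[0,0,0,0,0]}'
python3 -m jog '{"dx":[-0.043,-0.035,0,0],"dy":[-0.031,-0.025,0,0],"dz":[0,0,0,0],"twist":[0,0,0,0]}'
cat >> h.py <<'E'
def look(names,name=None,cams=('wrist',)):
    for c in cams:
        i=bot.camera_info(c); shot(c,name or 'tmp')
        for n,z in names.items():
            for r in bot.spot_point(c,n)[:4]:
                if r['conf']>.2: print(c,n,round(r['conf'],2),np.array(r['pixel']).round(1),ray(c,r['pixel'],z,i).round(4)[:2])
E
python3 - <<'E'
from h import *
t,M,s=pose();print(t.round(4),M.round(3).tolist())
T=np.array(bot.camera_info('wrist')['extrinsics']);print('cam in tool',(M.T@(T[:3,3]-t)).round(4),(M.T@T[:3,:3]).round(3).tolist(), bot.camera_info('wrist')['intrinsics'])
look(dict(bowl=0,lid=.069,lid_knob=.102,disc1=0,lid_mat=0),'w1')
E
```

```text
time: 2.12
tool_pos: [0.3883, 0.4065, 0.2818]
tcp_rot: [0.574, 3.088, 0.001]
wrist_force: [0.3, 0.2, 0.6]
width: 0.999
grip_force: 0.0
time: 2.75
tool_pos: [0.5333, 0.1844, 0.3016]
tcp_rot: [0.574, 3.088, 0.001]
wrist_force: [0.8, 0.5, -0.6]
width: 1.003
grip_force: 0.0
time: 3.25
tool_pos: [0.5849, 0.1058, 0.3012]
tcp_rot: [-0.575, -3.088, -0.001]
wrist_force: [-1.1, 0.3, -0.3]
width: 1.003
grip_force: 0.0
[0.5849 0.1058 0.3012] [[-0.933, 0.36, -0.001], [0.36, 0.933, 0.001], [0.001, 0.0, -1.0]]
cam in tool [ 0.0744  0.0014 -0.1422] [[0.001, -0.956, -0.292], [1.0, 0.0, 0.0], [-0.0, -0.292, 0.956]] [[407.77204859   0.         317.09759735]
 [  0.         407.77204859 242.00548971]
 [  0.           0.           1.        ]]
wrist lid 0.8 [204.1 319.9] [0.5891 0.1087]
wrist lid 0.21 [189.9 486.5] [0.632  0.2571]
wrist lid_knob 0.89 [210.9 322.6] [0.589  0.1109]
wrist disc1 0.6 [ 83.9 548.6] [0.5702 0.3655]
wrist disc1 0.56 [189.9 486.1] [0.6533 0.2794]
```

View pics/w1.png

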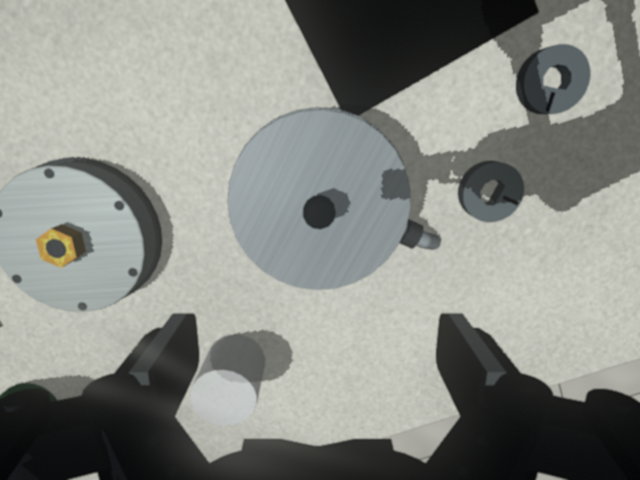

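```bash
python3 -m jog '{"dx":[-0.001,-0.001,0,0,0],"dy":[0.003,0.003,0,0,0],"dz":[0.05,0.05,0.05,0.045,0.022],"twist":[0,0,0,0,0]}' 
python3 -m jog '{"dx":[0,0,0,0],"dy":[0,0,0,0],"dz":[0,0,0,0],"twist":[0,0,0,0]}' 0.1 60
python3 -m jog '{"dx":[0,0,0,0,0],"dy":[0,0,0,0,0],"dz":[0,-0.02,-0.04,-0.05,0],"twist":[0,0,0,0,0]}'
python3 - <<'E'
from h import *
look(dict(lid_mat=0,lid=.17),'t1',('top',))
go([.412,.247,.12])
E
```

```text
time: 4.18
tool_pos: [0.5867, 0.1108, 0.081]
tcp_rot: [-0.572, -3.084, 0.002]
wrist_force: [1.0, -0.3, 0.5]
width: 1.001
grip_force: 0.0
time: 4.68
tool_pos: [0.5894, 0.1081, 0.0871]
tcp_rot: [0.572, 3.088, -0.007]
wrist_force: [-4.4, -8.5, 9.1]
width: 0.311
grip_force: 59.4
time: 5.3
tool_pos: [0.5935, 0.1116, 0.2016]
tcp_rot: [0.572, 3.077, 0.007]
wrist_force: [0.6, -0.2, -3.1]
width: 0.311
grip_force: 59.9
top lid_mat 0.61 [297.9 227.5] [0.4115 0.2413]
top lid 0.6 [216.2 271. ] [0.6015 0.104 ]
top lid 0.29 [177.9 339.7] [ 0.6958 -0.071 ]
tool delta [0.2135 0.0639 0.0738] yaw of tool y 1.2031 z [-0.001  0.    -1.   ]
```

```bash
python3 -m jog '{"dx":[0.045,0.056,0.056,0.056,0],"dy":[0.013,0.017,0.017,0.017,0],"dz":[0,0,0.02,0.04,0.04],"twist":[0,0,0,0,0]}' 
python3 -m jog '{"dx":[0,0,0,0,0],"dy":[0,0,0,0,0],"dz":[0.04,0.025,0.008,0.004,0],"twist":[0,0,0,0,0]}'
python3 - <<'E'
from h import *
go([.412,.245,.021])
E
```

```text
time: 6.08
tool_pos: [0.4143, 0.2437, 0.0963]
tcp_rot: [-0.568, -3.086, 0.002]
wrist_force: [0.9, -0.4, -3.4]
width: 0.308
grip_force: 59.8
time: 6.7
tool_pos: [0.4194, 0.2428, 0.0225]
tcp_rot: [0.575, 3.088, 0.001]
wrist_force: [0.6, -0.6, -3.5]
width: 0.309
grip_force: 59.8
tool delta [ 0.0077 -0.0006  0.0015] yaw of tool y 1.2029 z [ 0.001  0.    -1.   ]
```

```bash
python3 -m jog '{"dx":[0,0,0,0],"dy":[0,0,0,0],"dz":[0.002,0,0,0],"twist":[0,0,0,0]}' 1.0
python3 -m jog '{"dx":[0,0,0,-0.04,-0.04],"dy":[0,0,0,0.02,0.02],"dz":[-0.03,-0.055,-0.055,-0.055,-0.055],"twist":[0,0,0,0,0]}'
python3 -m jog '{"dx":[-0.04,0,0,0],"dy":[0.02,0.006,0,0],"dz":[-0.05,0,0,0],"twist":[0,0,0,0]}'
python3 - <<'E'
from h import *
go([.56,.26,.32])
look(dict(bowl=0,spindle=.006,disc1=0,lid=0.003,lid_mat=0),'w2')
E
```

```text
time: 7.2
tool_pos: [0.4192, 0.2428, 0.0205]
tcp_rot: [0.574, 3.088, 0.001]
wrist_force: [-1.0, -0.4, 0.3]
width: 1.003
grip_force: 0.0
time: 7.82
tool_pos: [0.4979, 0.2502, 0.2591]
tcp_rot: [0.573, 3.088, 0.001]
wrist_force: [1.6, 0.8, 0.2]
width: 0.997
grip_force: 0.0
time: 8.32
tool_pos: [0.5392, 0.2593, 0.3014]
tcp_rot: [-0.573, -3.085, 0.004]
wrist_force: [-0.1, -1.3, 0.3]
width: 1.002
grip_force: 0.0
tool delta [-0.0191  0.0081 -0.0187] yaw of tool y 1.2035 z [-0.004 -0.002 -1.   ]
wrist bowl 0.89 [269.2 209.4] [0.5818 0.1096]
wrist spindle 0.72 [275.5 207.6] [0.5866 0.1067]
wrist disc1 0.8 [179.  419.1] [0.5687 0.3673]
wrist disc1 0.77 [ 71.6 475.5] [0.4854 0.4518]
wrist disc1 0.57 [273.6 366.2] [0.6521 0.2778]
wrist lid 0.61 [ 87.1 261.4] [0.4217 0.2447]
```

View pics/w2.png

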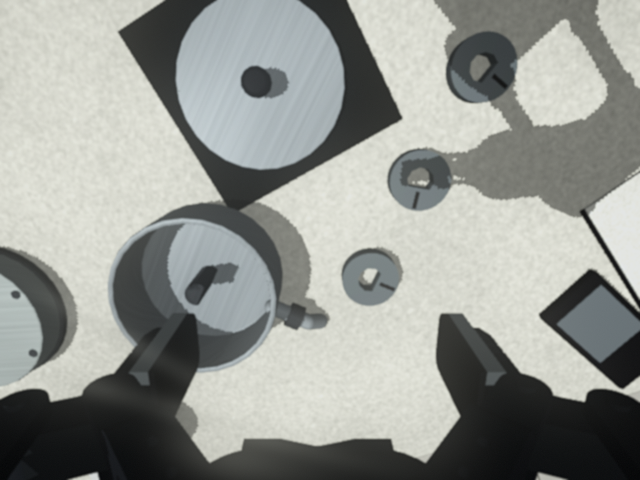

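```bash
python3 -m jog '{"dx":[-0.033,-0.033,-0.033,0,0],"dy":[-0.041,-0.041,-0.041,0,0],"dz":[0.02,0.04,0.04,0.05,0],"twist":[0,0,0,0,0]}' 
python3 -m jog '{"dx":[0,0],"dy":[0,0],"dz":[0,0],"twist":[0,0]}'
python3 - <<'E'
from h import *
go([.588,.108,.15])
look(dict(bowl=0,spindle=.006),'w3')
im=cv2.imread('pics/w3.png');cv2.imwrite('pics/w3c.png',cv2.resize(im[100:400,120:520],(800,600),interpolation=3))
E
```

```text
time: 9.25
tool_pos: [0.5834, 0.1135, 0.153]
tcp_rot: [-0.575, -3.079, 0.005]
wrist_force: [-0.7, -0.2, 0.4]
width: 0.999
grip_force: 0.0
time: 9.5
tool_pos: [0.5893, 0.1159, 0.1611]
tcp_rot: [0.572, 3.084, 0.003]
wrist_force: [0.2, 1.1, -0.2]
width: 1.0
grip_force: 0.0
tool delta [-0.0016 -0.0078  0.0111] yaw of tool y 1.2042 z [ 0.005  0.001 -1.   ]
wrist bowl 0.75 [215.1 306.5] [0.5848 0.1109]
wrist spindle 0.72 [220.8 301.7] [0.5863 0.1066]
```

View pics/w3c.png

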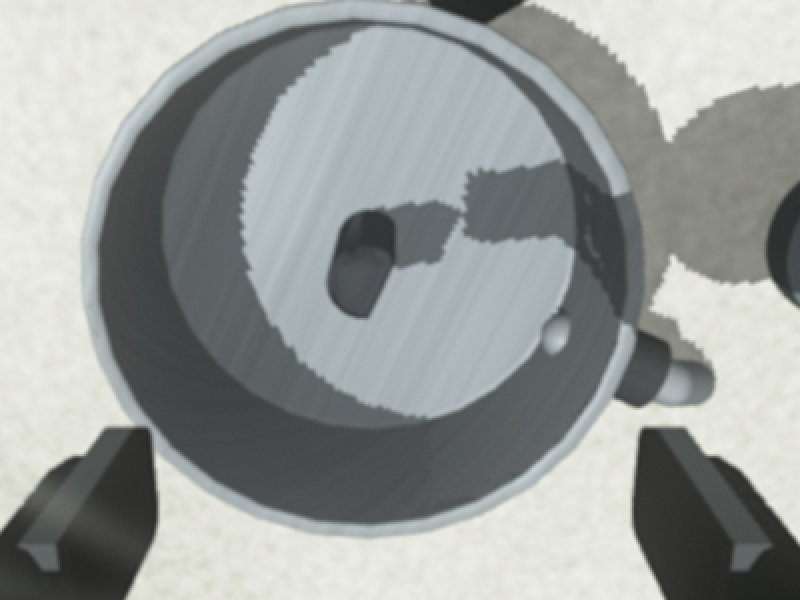

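```bash
cat >> h.py <<'E'
from scipy.optimize import minimize
def Dsec(r,f,z,n=60):
    a=np.linspace(-np.pi,np.pi,n);x=np.minimum(r*np.cos(a),f);return np.c_[x,r*np.sin(a),0*a+z]
def hullmask(pts,x,y,w,info,cam='wrist'):
    c,s=np.cos(w),np.sin(w);P=np.c_[c*pts[:,0]-s*pts[:,1]+x,s*pts[:,0]+c*pts[:,1]+y,pts[:,2]]
    q=np.array([proj(cam,p,info)[::-1] for p in P],np.float32)
    m=np.zeros((480,640),np.uint8);S=16
    cv2.fillConvexPoly(m,cv2.convexHull((q*S).round().astype(np.int32)),255,cv2.LINE_AA,4);return m/255.
def fitmask(pts,mask,x0,info):
    f=lambda v:-np.minimum(hullmask(pts,*v,info),mask).sum()/np.maximum(hullmask(pts,*v,info),mask).sum()
    r=minimize(f,x0,method='Nelder-Mead',options=dict(initial_simplex=np.array([x0]*4)+np.vstack([np.zeros(3),np.diag([.006,.006,.3])])));return r.x,-r.fun
E
python3 - <<'E'
from h import *
i=bot.camera_info('wrist');im=cv2.imread('pics/w3.png').max(2)
c=im[195:265,275:330];print(np.histogram(c,bins=range(0,260,15)))
pts=np.vstack([Dsec(.012,.006,.006),Dsec(.012,.006,.060),Dsec(.009,.006,.064)])
for th in(72,80,88):
    m=np.zeros((480,640),np.uint8);m[195:265,275:330]=im[195:265,275:330]<th
    n,l,st,_=cv2.connectedComponentsWithStats(m);k=1+st[1:,4].argmax();m=(l==k)*1.
    for w in(.5,1.1): print(th,st[k],fitmask(pts,m,[.587,.108,w],i))
# bowl rim: outer ellipse via edge of bench vs steel using network mask
r=bot.regions_of('wrist','bowl')[0];print(r['conf'],r['box'])
a=np.linspace(0,6.3,60);P=np.vstack([np.c_[.084*np.cos(a),.084*np.sin(a),0*a+z] for z in(0,.074)])
print(fitmask(P,r['pixels']*1.,[.587,.108,0],i))
print('pipe tip',ray('wrist',(100+383/2,120+695/2),.018,i))
E
```

```text
(array([   0,    0,    0,  273,  275,  745,  100,  366,   56,   57,   60,
        156, 1757,    5,    0,    0,    0]), array([  0,  15,  30,  45,  60,  75,  90, 105, 120, 135, 150, 165, 180,
       195, 210, 225, 240, 255]))
72 [288 206  29  26 468] (array([0.57645017, 0.11541069, 1.20698624]), np.float64(0.33578782396321927))
72 [288 206  29  26 468] (array([0.57537414, 0.11554305, 1.20712435]), np.float64(0.33622678826502583))
80 [287 206  31  28 631] (array([0.57640707, 0.11551083, 1.2134881 ]), np.float64(0.44495412844036697))
80 [287 206  31  28 631] (array([0.57652566, 0.1154764 , 1.2107251 ]), np.float64(0.4452188115267586))
88 [ 285  205   33   53 1185] (array([0.58551604, 0.10964974, 0.96881482]), np.float64(0.7843587504724173))
88 [ 285  205   33   53 1185] (array([0.58558197, 0.10961136, 0.98602716]), np.float64(0.7843750571144352))
0.86 [164.1, 96.9, 479.9, 369.5]
(array([0.58672382, 0.10894991, 0.01237692]), np.float64(0.9486715730739502))
pipe tip [0.67892993 0.20490031 0.018     ]
```

Run:
```python
from h import *
i=bot.camera_info('wrist');im=cv2.imread('pics/w3.png').max(2)
pts=np.vstack([Dsec(.012,.006,.006),Dsec(.012,.006,.060),Dsec(.009,.006,.064)])
for th in(93,97,101,105):
    m=np.zeros((480,640),np.uint8);m[195:265,275:330]=im[195:265,275:330]<th
    n,l,st,_=cv2.connectedComponentsWithStats(m);k=1+st[1:,4].argmax();m=(l==k)*1.
    x,f=min([fitmask(pts,m,[.587,.108,w],i) for w in(.4,.8,1.2)],key=lambda t:-t[1]);print(th,st[k],x,f)
    if th==97:
        h=hullmask(pts,*x,i); h2=hullmask(pts,.5867,.109,.80,i)
        o=cv2.imread('pics/w3.png')
        a=o.copy();a[...,2]=np.maximum(a[...,2],(cv2.Canny((h*255).astype(np.uint8),50,150)))
        b=o.copy();b[...,2]=np.maximum(b[...,2],(cv2.Canny((h2*255).astype(np.uint8),50,150)))
        cv2.imwrite('pics/w3f.png',np.hstack([cv2.resize(z[190:270,270:335],(390,480),interpolation=0) for z in(a,b)]))
```

```text
93 [ 285  205   34   54 1315] [0.58497379 0.10949284 0.96160633] 0.8667812255026658
97 [ 284  205   35   54 1357] [0.58496026 0.10928477 0.87111788] 0.8819674982224791
101 [ 284  205   35   54 1371] [0.58492759 0.10922182 0.86959674] 0.889286361744557
105 [ 284  205   36   54 1390] [0.58497798 0.10917158 0.83499949] 0.8936395616427246
```

View pics/w3f.png

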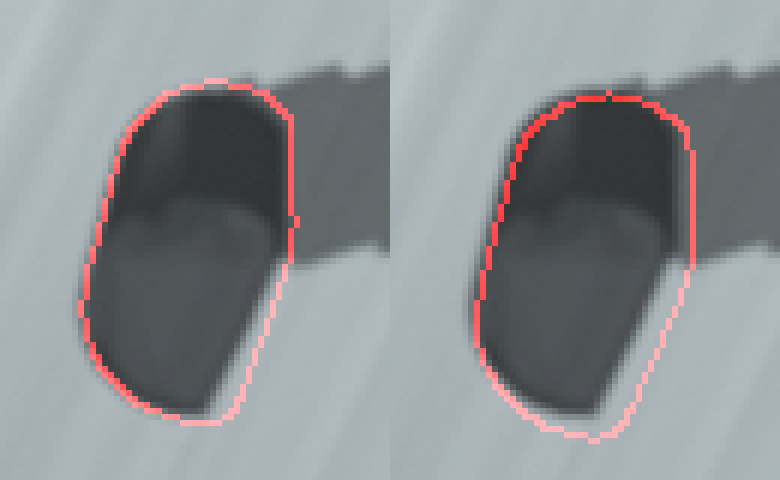

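```bash
python3 - <<'E'
from h import *
i=bot.camera_info('wrist');im=cv2.imread('pics/w3.png').max(2)
pts=np.vstack([Dsec(.012,.006,.006),Dsec(.012,.006,.060),Dsec(.009,.0045,.064)])
for th in(97,105):
    m=np.zeros((480,640),np.uint8);m[195:265,275:330]=im[195:265,275:330]<th
    n,l,st,_=cv2.connectedComponentsWithStats(m);k=1+st[1:,4].argmax();m=(l==k)*1.
    x,f=min([fitmask(pts,m,[.587,.108,w],i) for w in(.4,.8,1.2)],key=lambda t:-t[1]);print(th,st[k],x,f)
# pipe axis from bench-contrasting mask
sub=cv2.imread('pics/w3.png')[255:305,425:485];cv2.imwrite('pics/pp.png',sub)
E
cat >> h.py <<'E'
def disc(guess,name):
    """measure a disc near guess with the wrist camera: centre and line angle"""
    i=bot.camera_info('wrist');im=shot('wrist',name)
    rs=[r for r in bot.regions_of('wrist','disc1') if np.linalg.norm(ray('wrist',[(r['box'][1]+r['box'][3])/2,(r['box'][0]+r['box'][2])/2],.009,i)[:2]-guess[:2])<.04]
    r=rs[0];a=np.linspace(0,6.3,60);P=np.vstack([np.c_[.032*np.cos(a),.032*np.sin(a),0*a+z] for z in(0,.018)])
    x,f=fitmask(P,r['pixels']*1.,[*guess[:2],0],i)
    A=np.linspace(-np.pi,np.pi,720,endpoint=False);g=im.max(2).astype(np.float32)
    rr=np.linspace(.018,.029,12);prof=[]
    for q in rr:
        uv=np.array([proj('wrist',[x[0]+q*np.cos(t),x[1]+q*np.sin(t),.018],i) for t in A],np.float32)
        prof.append(cv2.remap(g,uv[:,1:2].copy(),uv[:,:1].copy(),cv2.INTER_LINEAR)[:,0])
    p=np.median(prof,0);w=np.clip(np.median(p)-p,0,None);k=cv2.blur(w[None].astype(np.float32),(15,1),borderType=cv2.BORDER_REFLECT)[0].argmax()
    sel=np.abs(np.angle(np.exp(1j*(A-A[k]))))<.2;ww=w*sel*(w>w[k]*.3);ang=np.angle((ww*np.exp(1j*A)).sum())
    print(name,'conf',round(r['conf'],2),'centre',x[:2].round(4),'iou',round(f,3),'line',round(ang,4),'dark',w[k],'median',np.median(p));return x[:2],ang
E
```

```text
97 [ 284  205   35   54 1357] [0.58498236 0.10923845 0.87152746] 0.8903188995487078
105 [ 284  205   36   54 1390] [0.58495791 0.10917936 0.83399036] 0.9034392449600364
```

```bash
python3 -m jog '{"dx":[0,0,0,0,0],"dy":[0.044,0.044,0.044,0.042,0],"dz":[0,0.01,0.02,0.02,0],"twist":[0,0,0,0,0]}' 0.95
python3 -m jog '{"dx":[0,0],"dy":[0,0],"dz":[0,0],"twist":[0,0]}'
python3 - <<'E'
from h import *
x,a=disc([.652,.278],'dA')
go([*x,.004])
E
```

```text
time: 10.32
tool_pos: [0.6491, 0.2798, 0.1057]
tcp_rot: [-0.569, -3.087, 0.002]
wrist_force: [0.0, -0.6, 0.3]
width: 0.952
grip_force: 0.0
time: 10.58
tool_pos: [0.6503, 0.2764, 0.1091]
tcp_rot: [0.575, 3.087, 0.001]
wrist_force: [-0.0, -0.5, -0.1]
width: 0.949
grip_force: 0.0
dA conf 0.6 centre [0.6537 0.2799] iou 0.876 line 0.8188 dark 77.60498 median 126.609375
tool delta [-0.0018  0.0045  0.1052] yaw of tool y 1.2019 z [ 0.001  0.    -1.   ]
```

Candidates for the discs: grey at top-image (211,216), (242,188), (274,152) and pink at (308,125). The grey ones fit the description and the pink one is excluded. I'll check one grey disc in a crop.

Run:
```python
from h import *
i=bot.camera_info('wrist');im=cv2.imread('pics/dA.png')
for q in np.linspace(.034,.042,8):
    p=proj('wrist',[.6537+q*np.cos(.8188),.2799+q*np.sin(.8188),.018],i);cv2.circle(im,(int(p[1]),int(p[0])),1,(0,0,255),-1)
c=proj('wrist',[.6537,.2799,.018],i).astype(int);print(c)
cv2.imwrite('pics/dAc.png',cv2.resize(im[c[0]-80:c[0]+80,c[1]-100:c[1]+100],(800,640)[:2] and (750,600),interpolation=3))
```

```text
[249 322]
```

View pics/dAc.png

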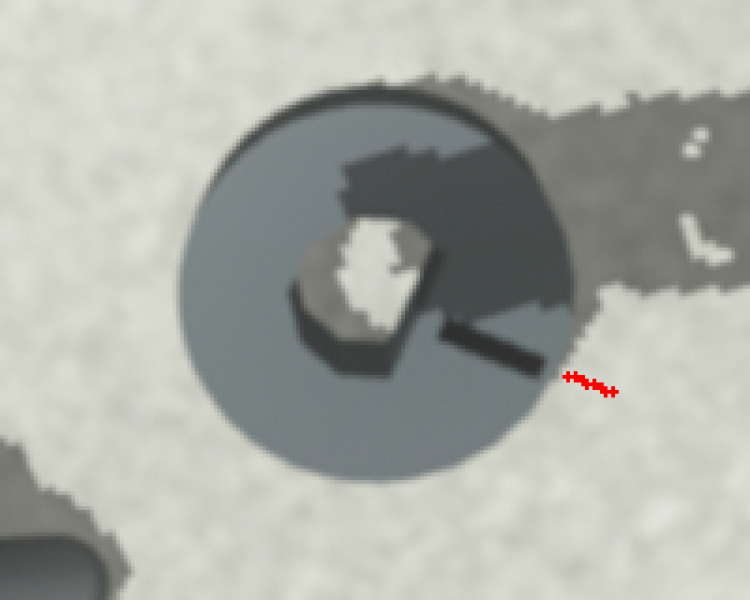

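```bash
python3 -m jog '{"dx":[-0.002,0,0,0,0],"dy":[0.0045,0,0,0,0],"dz":[0.04,0.04,0.02,0.004,0],"twist":[0,0,0,0,0]}'
python3 -m jog '{"dx":[0,0,0],"dy":[0,0,0],"dz":[0,0.004,0],"twist":[0,0,0]}'
python3 -m jog '{"dx":[0,0],"dy":[0,0],"dz":[0.003,0],"twist":[0,0]}'
```

```text
time: 11.3
tool_pos: [0.6544, 0.2808, 0.0052]
tcp_rot: [0.575, 3.087, 0.001]
wrist_force: [-0.5, -0.2, -0.6]
width: 0.947
grip_force: 0.0
time: 11.68
tool_pos: [0.6534, 0.2807, 0.0001]
tcp_rot: [0.574, 3.089, 0.0]
wrist_force: [-0.3, 0.2, -0.5]
width: 0.953
grip_force: 0.0
time: 11.92
tool_pos: [0.6531, 0.2805, -0.0035]
tcp_rot: [-0.574, -3.088, 0.001]
wrist_force: [-0.1, 0.3, -0.1]
width: 0.949
grip_force: 0.0
```

```bash
python3 -m jog '{"dx":[0,0,0,0],"dy":[0,0,0,0],"dz":[0,0,0,0],"twist":[0,0,0,0]}' 0.4 50
python3 -m jog '{"dx":[0,0,0,0],"dy":[0,0,0,0],"dz":[-0.02,-0.045,-0.05,0],"twist":[0,0,0.04,0]}'
python3 - <<'E'
from h import *
go([.586,.109,.11])
E
```

```text
time: 12.42
tool_pos: [0.6539, 0.2808, -0.0026]
tcp_rot: [0.574, 3.088, 0.001]
wrist_force: [1.3, 0.5, 2.1]
width: 0.725
grip_force: 54.8
time: 12.92
tool_pos: [0.6576, 0.2823, 0.1197]
tcp_rot: [0.634, 3.067, 0.01]
wrist_force: [0.4, 0.4, -1.0]
width: 0.723
grip_force: 55.0
tool delta [-0.003  -0.1876  0.0082] yaw of tool y 1.1629 z [ 0.011  0.004 -1.   ]
```

```bash
python3 -m jog '{"dx":[0,-0.001,-0.001,-0.001,0],"dy":[-0.04,-0.05,-0.05,-0.047,0],"dz":[0,0,0,0.01,0.01],"twist":[0,0,0,0,0]}'
python3 -m jog '{"dx":[0,0],"dy":[0,0],"dz":[0,0],"twist":[0,0]}'
python3 - <<'E'
from h import *
go([.586,.109,.065])
E
```

```text
time: 13.55
tool_pos: [0.5794, 0.105, 0.0907]
tcp_rot: [-0.64, -3.073, 0.003]
wrist_force: [0.6, 0.3, -1.9]
width: 0.724
grip_force: 55.1
time: 13.8
tool_pos: [0.5826, 0.1088, 0.092]
tcp_rot: [0.635, 3.077, 0.001]
wrist_force: [0.5, 1.4, -1.7]
width: 0.721
grip_force: 55.1
tool delta [-0.0031  0.0015  0.027 ] yaw of tool y 1.164 z [ 0.  0. -1.]
```

```bash
python3 -m jog '{"dx":[-0.003,0,0],"dy":[0.0015,0,0],"dz":[0.02,0.008,0],"twist":[0,0,0]}'
python3 -m jog '{"dx":[0,0,0,0],"dy":[0,0,0,0],"dz":[0.005,0.005,0.005,0],"twist":[0,0,0,0]}'
```

```text
time: 14.18
tool_pos: [0.584, 0.1082, 0.062]
tcp_rot: [-0.635, -3.073, 0.002]
wrist_force: [-0.9, -0.3, -0.1]
width: 0.724
grip_force: 55.1
time: 14.68
tool_pos: [0.5849, 0.1079, 0.0484]
tcp_rot: [-0.636, -3.076, 0.001]
wrist_force: [-0.0, -0.2, -1.3]
width: 0.726
grip_force: 55.1
```

```bash
python3 -m jog '{"dx":[0,0,0,0,0],"dy":[0,0,0,0,0],"dz":[0.01,0.012,0.012,0.006,0],"twist":[0,0,0,0,0]}'
python3 -m jog '{"dx":[0,0,0],"dy":[0,0,0],"dz":[0.004,0.002,0],"twist":[0,0,0]}'
```

```text
time: 15.3
tool_pos: [0.5848, 0.1079, 0.008]
tcp_rot: [-0.636, -3.075, 0.001]
wrist_force: [0.1, -0.0, -1.1]
width: 0.725
grip_force: 55.0
time: 15.68
tool_pos: [0.5855, 0.1081, 0.0034]
tcp_rot: [0.636, 3.076, 0.0]
wrist_force: [-2.3, -0.0, 2.0]
width: 0.724
grip_force: 55.3
```

```bash
python3 -m jog '{"dx":[0,0,0],"dy":[0,0,0],"dz":[0,0,-0.02],"twist":[0,0,0]}' 0.95
python3 -m jog '{"dx":[0,0,0,0,0],"dy":[0,0,0,0,0],"dz":[-0.04,-0.04,-0.04,-0.01,0],"twist":[0,0.17,0.18,0.18,0.18]}'
python3 -m jog '{"dx":[0,0],"dy":[0,0],"dz":[0,0],"twist":[0.17,0]}'
python3 - <<'E'
from h import *
print(pose()[2]['q'].round(3))
go([.569,.367,.13])
E
```

```text
time: 16.05
tool_pos: [0.5836, 0.1077, 0.0219]
tcp_rot: [-0.635, -3.073, 0.002]
wrist_force: [-0.4, 0.6, 0.5]
width: 0.95
grip_force: 0.0
time: 16.68
tool_pos: [0.5871, 0.1083, 0.1569]
tcp_rot: [1.671, 2.655, 0.006]
wrist_force: [-0.3, -0.7, -0.3]
width: 0.949
grip_force: 0.0
time: 16.92
tool_pos: [0.5858, 0.1081, 0.1545]
tcp_rot: [1.883, 2.513, 0.002]
wrist_force: [-1.0, -0.3, -0.4]
width: 0.951
grip_force: 0.0
[ 0.141  0.174  1.86   0.     1.106 -0.144]
tool delta [0.2532 0.0566 0.0246] yaw of tool y 0.2848 z [ 0.002  0.    -1.   ]
```

```bash
python3 -m jog '{"dx":[0.05,0.051,0.051,0.051,0.051],"dy":[0.011,0.011,0.011,0.011,0.011],"dz":[0,0,0,0,0.01],"twist":[0,0,0,0,0]}'
python3 -m jog '{"dx":[0,0,0],"dy":[0,0,0],"dz":[0.015,0,0],"twist":[0,0,0]}'
python3 - <<'E'
from h import *
x,a=disc([.569,.367],'dB')
go([*x,-.0035])
i=bot.camera_info('wrist');im=cv2.imread('pics/dB.png')
for q in np.linspace(.034,.042,8):
    p=proj('wrist',[x[0]+q*np.cos(a),x[1]+q*np.sin(a),.018],i);cv2.circle(im,(int(p[1]),int(p[0])),1,(0,0,255),-1)
c=proj('wrist',[*x,.018],i).astype(int);print(c)
cv2.imwrite('pics/dBc.png',cv2.resize(im[c[0]-80:c[0]+80,c[1]-100:c[1]+100],(750,600),interpolation=3))
E
```

```text
time: 17.55
tool_pos: [0.568, 0.3695, 0.1449]
tcp_rot: [1.88, 2.515, 0.005]
wrist_force: [0.6, 0.0, 1.0]
width: 0.949
grip_force: 0.0
time: 17.92
tool_pos: [0.5675, 0.3659, 0.1282]
tcp_rot: [1.886, 2.512, -0.001]
wrist_force: [0.8, -0.6, 0.2]
width: 0.947
grip_force: 0.0
dB conf 0.81 centre [0.5684 0.3924] iou 0.87 line -0.5375 dark 76.18091 median 131.90259
tool delta [0.0251 0.0076 0.1323] yaw of tool y 0.2819 z [ 0.001  0.    -1.   ]
[201 327]
```

View pics/dBc.png

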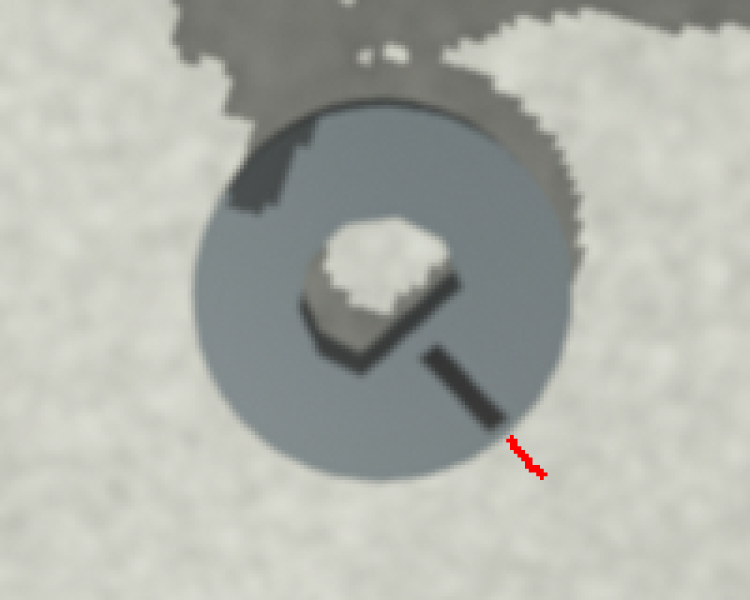

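```bash
python3 -m jog '{"dx":[0.0251,0,0,0,0],"dy":[0.0076,0,0,0,0],"dz":[0.03,0.04,0.04,0.018,0.0043],"twist":[0,0,0,0,0]}'
python3 -m jog '{"dx":[0,0,0,0,0],"dy":[0,0,0,0,0],"dz":[0,0,0,0,0],"twist":[0,0,0,0,0]}' 0.4 50
python3 - <<'E'
from h import *
go([.5684,.3924,-.0035])
E
```

```text
time: 18.65
tool_pos: [0.5674, 0.3926, -0.0051]
tcp_rot: [-1.887, -2.511, 0.002]
wrist_force: [-0.3, -0.5, -0.3]
width: 0.95
grip_force: 0.0
time: 19.27
tool_pos: [0.5691, 0.3944, -0.0022]
tcp_rot: [1.885, 2.511, 0.005]
wrist_force: [0.6, -0.5, 5.8]
width: 0.722
grip_force: 55.3
tool delta [-0.0017 -0.0012  0.0013] yaw of tool y 0.2831 z [ 0.003  0.002 -1.   ]
```

```bash
python3 -m jog '{"dx":[0,0,0,0,0],"dy":[0,0,0,0,0],"dz":[-0.03,-0.05,-0.05,0,0],"twist":[0,-0.16,-0.168,-0.168,-0.168]}'
python3 -m jog '{"dx":[0,0,0,0,0],"dy":[0,0,0,0,0],"dz":[0,0,0,0,0],"twist":[-0.168,-0.168,-0.168,-0.168,0]}'
python3 -m jog '{"dx":[0],"dy":[0],"dz":[0],"twist":[0]}'
python3 - <<'E'
from h import *
print(pose()[2]['q'].round(3))
go([.585,.108,.1])
E
```

```text
time: 19.9
tool_pos: [0.5678, 0.3938, 0.127]
tcp_rot: [0.955, 2.992, 0.002]
wrist_force: [0.1, -0.5, -2.0]
width: 0.725
grip_force: 55.2
time: 20.52
tool_pos: [0.5671, 0.3933, 0.1252]
tcp_rot: [0.073, -3.14, 0.001]
wrist_force: [1.1, 0.4, -1.4]
width: 0.725
grip_force: 55.2
time: 20.65
tool_pos: [0.5673, 0.3934, 0.1254]
tcp_rot: [0.072, -3.14, 0.0]
wrist_force: [0.4, -0.3, -1.1]
width: 0.725
grip_force: 55.2
[ 0.57   0.37   1.668  0.     1.104 -1.046]
tool delta [-0.0047 -0.2859  0.0255] yaw of tool y 1.6164 z [-0. -0. -1.]
```

```bash
python3 -m jog '{"dx":[0,-0.001,-0.001,-0.001,-0.001],"dy":[-0.05,-0.06,-0.06,-0.06,-0.054],"dz":[0,0,0,0,0.005],"twist":[0,0,0,0,0]}'
python3 -m jog '{"dx":[0,0,0],"dy":[0,0,0],"dz":[0.02,0,0],"twist":[0,0,0]}'
python3 - <<'E'
from h import *
go([.585,.108,.065])
E
```

```text
time: 21.28
tool_pos: [0.5857, 0.1081, 0.1214]
tcp_rot: [-0.072, 3.139, 0.0]
wrist_force: [1.6, -0.2, -1.1]
width: 0.729
grip_force: 55.2
time: 21.65
tool_pos: [0.5851, 0.1113, 0.1005]
tcp_rot: [0.077, -3.14, -0.0]
wrist_force: [0.5, -0.1, -1.0]
width: 0.726
grip_force: 55.3
tool delta [ 0.0002 -0.0033  0.0355] yaw of tool y 1.6198 z [-0.001  0.    -1.   ]
```

```bash
python3 -m jog '{"dx":[0,0,0],"dy":[-0.0033,0,0],"dz":[0.025,0.012,0],"twist":[0,0,0]}'
python3 -m jog '{"dx":[0,0,0,0],"dy":[0,0,0,0],"dz":[0.005,0.005,0.006,0],"twist":[0,0,0,0]}'
```

```text
time: 22.02
tool_pos: [0.5844, 0.1075, 0.0626]
tcp_rot: [0.077, -3.138, 0.0]
wrist_force: [-0.3, -0.0, -0.9]
width: 0.725
grip_force: 55.3
time: 22.52
tool_pos: [0.5852, 0.1066, 0.047]
tcp_rot: [0.076, -3.14, 0.0]
wrist_force: [-0.9, 0.2, -2.0]
width: 0.729
grip_force: 55.2
```

Threaded without force; continue to the stack.

```bash
python3 -m jog '{"dx":[0,0,0,0],"dy":[0.001,0,0,0],"dz":[0.01,0.01,0.003,0],"twist":[0,0,0,0]}'
python3 -m jog '{"dx":[0,0,0],"dy":[0,0,0],"dz":[0.003,0.002,0],"twist":[0,0,0]}'
```

```text
time: 23.02
tool_pos: [0.5851, 0.1076, 0.0239]
tcp_rot: [0.076, -3.14, 0.0]
wrist_force: [-1.4, -0.0, -2.2]
width: 0.722
grip_force: 55.2
time: 23.4
tool_pos: [0.5852, 0.1076, 0.0218]
tcp_rot: [0.076, -3.14, 0.0]
wrist_force: [-8.9, -2.2, 13.1]
width: 0.726
grip_force: 56.6
```

```bash
python3 -m jog '{"dx":[0,0,0,0,0],"dy":[0,0,0,0,0],"dz":[0,0,-0.03,-0.05,-0.04],"twist":[0,0,0,0,0]}' 0.95
python3 -m jog '{"dx":[0.014,0.014,0.014,0.014,0.014],"dy":[0.055,0.058,0.058,0.058,0.058],"dz":[0,0,0,0,0],"twist":[0,0,0,0,0]}'
python3 -m jog '{"dx":[0.014,0,0],"dy":[0.058,0,0],"dz":[0.01,0,0],"twist":[0,0,0]}'
python3 - <<'E'
from h import *
x,a=disc([.485,.452],'dC')
go([*x,-.0035])
i=bot.camera_info('wrist');im=cv2.imread('pics/dC.png')
for q in np.linspace(.034,.042,8):
    p=proj('wrist',[x[0]+q*np.cos(a),x[1]+q*np.sin(a),.018],i);cv2.circle(im,(int(p[1]),int(p[0])),1,(0,0,255),-1)
c=proj('wrist',[*x,.018],i).astype(int);print(c)
cv2.imwrite('pics/dCc.png',cv2.resize(im[c[0]-80:c[0]+80,c[1]-100:c[1]+100],(750,600),interpolation=3))
E
```

```text
time: 24.02
tool_pos: [0.5863, 0.1078, 0.1415]
tcp_rot: [-0.076, 3.139, 0.0]
wrist_force: [0.5, 0.5, -0.2]
width: 0.95
grip_force: 0.0
time: 24.65
tool_pos: [0.5014, 0.3932, 0.1398]
tcp_rot: [-0.076, 3.139, 0.001]
wrist_force: [0.9, 0.8, -0.1]
width: 0.95
grip_force: 0.0
time: 25.02
tool_pos: [0.4848, 0.4482, 0.1292]
tcp_rot: [-0.077, 3.141, -0.001]
wrist_force: [0.3, -0.5, 0.2]
width: 0.951
grip_force: 0.0
dC conf 0.87 centre [0.4843 0.454 ] iou 0.883 line 0.5591 dark 81.40088 median 132.97021
tool delta [0.0009 0.007  0.1331] yaw of tool y 1.6179 z [ 0. -0. -1.]
[235 325]
```

View pics/dCc.png

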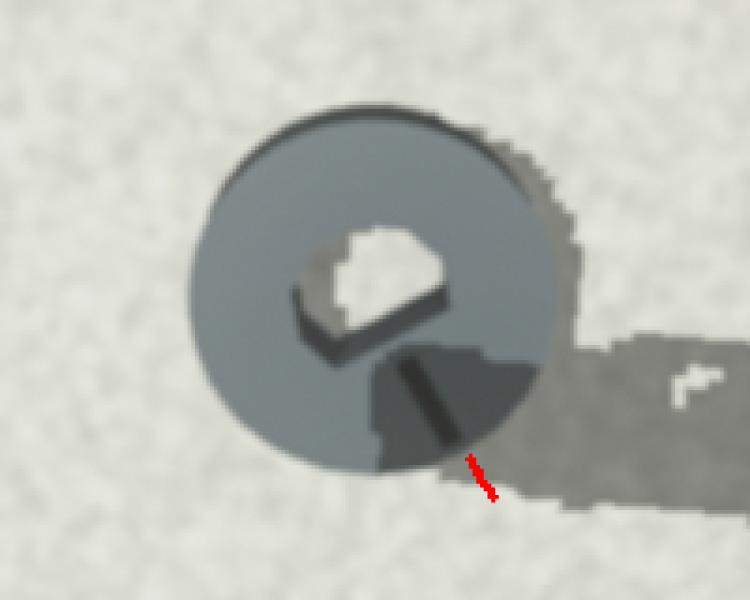

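```bash
python3 -m jog '{"dx":[0.001,0,0,0,0],"dy":[0.007,0,0,0,0],"dz":[0.03,0.04,0.04,0.018,0.0045],"twist":[0,0,0,0,0]}'
python3 -m jog '{"dx":[0,0,0,0,0],"dy":[0,0,0,0,0],"dz":[0,0,0,0,0],"twist":[0,0,0,0,0]}' 0.4 50
python3 -m jog '{"dx":[0,0,0,0,0],"dy":[0,0,0,0,0],"dz":[-0.03,-0.05,-0.05,0,0],"twist":[0,-0.12,-0.12,0,0]}'
python3 - <<'E'
from h import *
go([.585,.108,.1])
E
```

```text
time: 25.75
tool_pos: [0.4836, 0.4539, -0.0037]
tcp_rot: [0.073, -3.139, 0.002]
wrist_force: [0.9, 0.8, 0.7]
width: 0.948
grip_force: 0.0
time: 26.38
tool_pos: [0.4848, 0.4563, -0.0008]
tcp_rot: [-0.076, 3.138, 0.003]
wrist_force: [0.0, -0.6, 5.8]
width: 0.72
grip_force: 55.2
time: 27.0
tool_pos: [0.4829, 0.4548, 0.1265]
tcp_rot: [0.45, -3.108, 0.001]
wrist_force: [-0.6, 0.4, -2.1]
width: 0.724
grip_force: 55.2
tool delta [ 0.0004 -0.3615  0.0267] yaw of tool y 1.8584 z [-0.001 -0.001 -1.   ]
```

```bash
python3 -m jog '{"dx":[0,0,0,0,0],"dy":[-0.05,-0.06,-0.06,-0.06,-0.06],"dz":[0,0,0,0,0],"twist":[0,0,0,0,0]}'
python3 -m jog '{"dx":[0,0,0,0,0],"dy":[-0.06,-0.011,0,0,0],"dz":[0,0.01,0.01,0,0],"twist":[0,0,0,0,0]}'
python3 - <<'E'
from h import *
go([.585,.108,.065])
E
```

```text
time: 27.62
tool_pos: [0.5641, 0.1749, 0.1242]
tcp_rot: [0.45, -3.104, 0.001]
wrist_force: [0.8, 0.2, -0.7]
width: 0.723
grip_force: 55.2
time: 28.25
tool_pos: [0.5854, 0.1106, 0.1066]
tcp_rot: [0.454, -3.107, -0.0]
wrist_force: [-0.1, -0.1, -1.2]
width: 0.727
grip_force: 55.3
tool delta [ 0.0011 -0.0024  0.0416] yaw of tool y 1.861 z [-0.001  0.    -1.   ]
```

```bash
python3 -m jog '{"dx":[0.001,0,0],"dy":[-0.0024,0,0],"dz":[0.03,0.012,0],"twist":[0,0,0]}'
python3 -m jog '{"dx":[0,0,0,0],"dy":[0,0,0,0],"dz":[0.005,0.005,0.006,0],"twist":[0,0,0,0]}'
```

```text
time: 28.62
tool_pos: [0.5847, 0.1071, 0.0642]
tcp_rot: [0.452, -3.106, -0.0]
wrist_force: [0.7, 1.3, -1.5]
width: 0.722
grip_force: 55.3
time: 29.12
tool_pos: [0.5864, 0.1068, 0.049]
tcp_rot: [-0.45, 3.108, 0.001]
wrist_force: [2.5, 1.9, -2.5]
width: 0.728
grip_force: 55.1
```

```bash
python3 -m jog '{"dx":[0,0,0],"dy":[0,0,0],"dz":[0.004,0.003,0],"twist":[0,0,0]}'
python3 -m jog '{"dx":[0,0,0],"dy":[0,0,0],"dz":[0.003,0.002,0],"twist":[0,0,0]}'
```

```text
time: 29.5
tool_pos: [0.5865, 0.1067, 0.0422]
tcp_rot: [-0.451, 3.108, 0.0]
wrist_force: [4.3, 2.6, -2.3]
width: 0.728
grip_force: 55.2
time: 29.88
tool_pos: [0.5866, 0.1067, 0.041]
tcp_rot: [-0.451, 3.108, 0.0]
wrist_force: [-5.9, 1.1, 21.0]
width: 0.724
grip_force: 57.6
```

```bash
python3 -m jog '{"dx":[0,0,0,0,0],"dy":[0,0,0,0,0],"dz":[0,0,-0.03,-0.05,-0.05],"twist":[0,0,0,0,0.18]}' 0.95
python3 -m jog '{"dx":[0,0,0,0,0],"dy":[0,0,0,0,0],"dz":[-0.04,-0.02,0,0,0],"twist":[0.18,0.18,0.18,0.18,0.18]}'
python3 -m jog '{"dx":[0,0,0,0,0],"dy":[0,0,0,0,0],"dz":[0,0,0,0,0],"twist":[0.18,0.18,0.18,0.18,0.18]}'
python3 -m jog '{"dx":[0,0,0,0,0],"dy":[0,0,0,0,0],"dz":[0,0,0,0,0],"twist":[0.18,0.18,0.18,0.18,0.18]}'
python3 -m jog '{"dx":[0,0,0,0],"dy":[0,0,0,0],"dz":[0,0,0,0],"twist":[0.18,0.18,0.18,0]}'
python3 - <<'E'
from h import *
print(pose()[0],pose()[2]['q'].round(3))
shot('wrist','stack')
for r in bot.spot_point('wrist','disc1')[:4]:
    print(r['conf'],r['pixel'],[ray('wrist',r['pixel'],z)[:2].round(4) for z in (.006,.024,.042)])
go([.45,-.28,.3])
E
```

```text
time: 30.5
tool_pos: [0.5845, 0.1061, 0.1669]
tcp_rot: [0.163, -3.134, 0.001]
wrist_force: [1.2, -0.6, -0.1]
width: 0.949
grip_force: 0.0
time: 31.12
tool_pos: [0.585, 0.1061, 0.226]
tcp_rot: [-1.219, -2.893, 0.002]
wrist_force: [-0.4, -0.4, 0.2]
width: 0.948
grip_force: 0.0
time: 31.75
tool_pos: [0.585, 0.1062, 0.2259]
tcp_rot: [-2.357, -2.075, 0.004]
wrist_force: [-0.0, -0.6, 0.2]
width: 0.948
grip_force: 0.0
time: 32.38
tool_pos: [0.585, 0.1062, 0.2258]
tcp_rot: [-3.026, -0.844, 0.004]
wrist_force: [-0.6, -0.6, 0.7]
width: 0.95
grip_force: 0.0
time: 32.88
tool_pos: [0.5851, 0.1062, 0.226]
tcp_rot: [3.141, 0.018, -0.003]
wrist_force: [-0.7, -0.9, -0.4]
width: 0.947
grip_force: 0.0
[0.58513514 0.10621866 0.22603731] [ 0.138  0.118  1.786 -0.     1.24   1.697]
0.58 [214.1, 315.6] [array([0.5761, 0.1087]), array([0.5803, 0.1087]), array([0.5845, 0.1087])]
tool delta [-0.1405  0.3846 -0.0733] yaw of tool y -1.5579 z [-0.001 -0.    -1.   ]
```

Stack looks concentric. Now to the wrench and the nut.

```bash
python3 -m jog '{"dx":[-0.02,-0.02,-0.02,-0.02,-0.02],"dy":[0.05,0.058,0.058,0.058,0.058],"dz":[-0.01,-0.01,-0.01,-0.01,-0.01],"twist":[0,0,0,0,0]}'
python3 -m jog '{"dx":[-0.02,-0.02,0,0],"dy":[0.058,0.044,0,0],"dz":[-0.01,-0.01,0,0],"twist":[0,0,0,0]}'
python3 - <<'E'
from h import *
print(pose()[0])
look(dict(pump=0,nut_top=.058,wrench=.003,wrench_mid=.01,worm_top=.03,tool_mat=0,bottle=0,carton=0),'w5')
E
```

```text
time: 33.6
tool_pos: [0.4876, -0.1781, 0.2775]
tcp_rot: [3.141, 0.02, 0.0]
wrist_force: [0.9, 0.3, 0.3]
width: 0.95
grip_force: 0.0
time: 34.1
tool_pos: [0.4495, -0.2785, 0.2968]
tcp_rot: [-3.141, -0.016, 0.0]
wrist_force: [0.1, 0.9, 0.2]
width: 0.95
grip_force: 0.0
[ 0.44946227 -0.27852338  0.2967932 ]
wrist pump 0.7 [104.1 196.5] [ 0.5363 -0.153 ]
wrist pump 0.24 [140.1 441.3] [ 0.5034 -0.4063]
wrist nut_top 0.69 [ 99.4 176.2] [ 0.5385 -0.1517]
wrist wrench_mid 0.96 [173.7 421.9] [ 0.4695 -0.3865]
wrist worm_top 0.9 [138.8 440.9] [ 0.506  -0.3969]
wrist tool_mat 0.9 [170.1 411.5] [ 0.4719 -0.3776]
wrist carton 0.57 [243.2 551.9] [ 0.3921 -0.542 ]
```

View pics/w5.png

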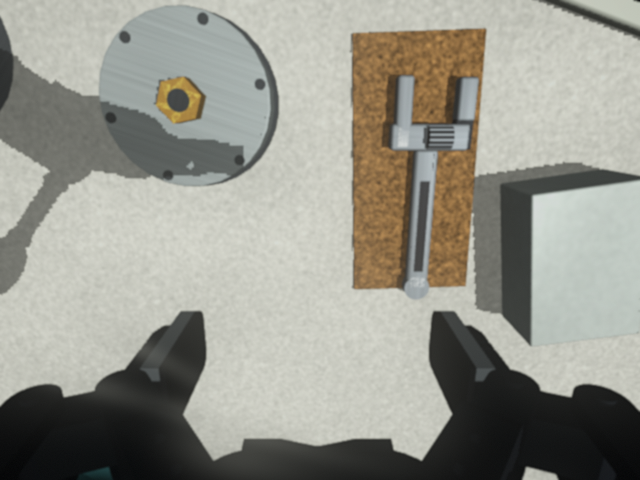

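```bash
python3 -m jog '{"dx":[0.03,0.03,0.03,0,0],"dy":[-0.043,-0.043,-0.041,0,0],"dz":[0.033,0.033,0.034,0,0],"twist":[0,0,0,0,0]}'
python3 - <<'E'
from h import *
i=bot.camera_info('wrist');print(pose()[0]);im=shot('wrist','nut')
print([(r['conf'],ray('wrist',r['pixel'],.058,i)) for r in bot.spot_point('wrist','nut_top')[:1]])
hsv=cv2.cvtColor(im,cv2.COLOR_RGB2HSV);m=((hsv[...,1]>110)&(hsv[...,0]>12)&(hsv[...,0]<35)).astype(np.uint8)
n,l,st,c=cv2.connectedComponentsWithStats(m);k=1+st[1:,4].argmax();print(st[k],c[k])
m=cv2.morphologyEx((l==k).astype(np.uint8),cv2.MORPH_CLOSE,np.ones((5,5)))
h=cv2.convexHull(cv2.findContours(m,0,2)[0][0]);mm=np.zeros_like(m);cv2.fillConvexPoly(mm,h,1)
a=np.arange(6)*np.pi/3;r=.018/np.cos(np.pi/6)
P=np.vstack([np.c_[r*np.cos(a),r*np.sin(a),0*a+z] for z in(.04,.058)])
best=None
for w in(-.4,-.1,.2,.5):
    x,f=fitmask(P,mm*1.,[.539,-.152,w],i);print(x.round(4),round(f,3))
    if best is None or f>best[1]: best=(x,f)
hm=hullmask(P,*best[0],i);o=im[:,:,::-1].copy();o[...,0]=np.maximum(o[...,0],cv2.Canny((hm*255).astype(np.uint8),50,150))
y,x=int(c[k][1]),int(c[k][0]);cv2.imwrite('pics/nutc.png',cv2.resize(o[y-45:y+45,x-60:x+60],(800,600),interpolation=0))
E
```

```text
time: 35.17
tool_pos: [0.5384, -0.151, 0.1974]
tcp_rot: [3.141, 0.017, -0.0]
wrist_force: [0.0, -0.1, -0.6]
width: 0.95
grip_force: 0.0
[ 0.53843132 -0.15103881  0.19737063]
[(0.61, array([ 0.53753929, -0.15164688,  0.058     ]))]
[  494   130   146   263 19694] [555.35269625 235.58286788]
[ 0.539 -0.152 -0.4  ] 0.0
[ 0.539 -0.152 -0.1  ] 0.0
[ 0.539 -0.152  0.2  ] 0.0
[ 0.539 -0.152  0.5  ] 0.0
```

View pics/nutc.png

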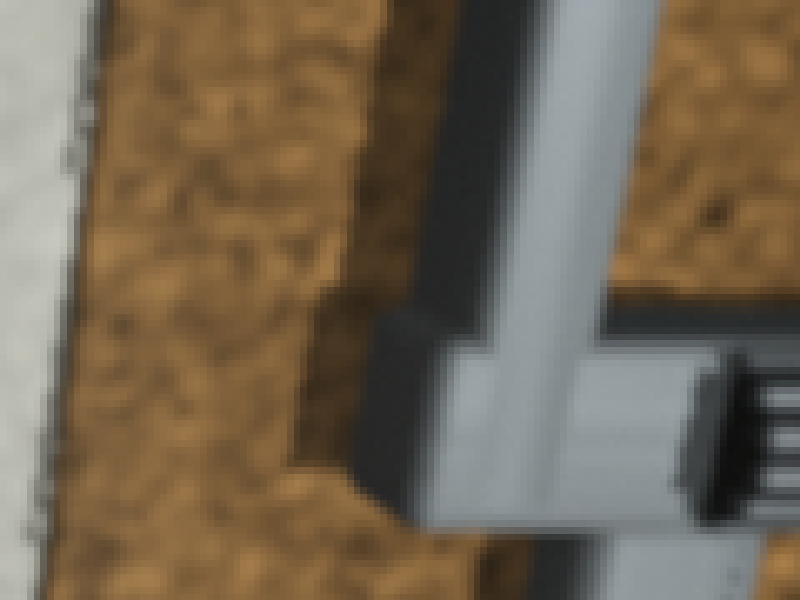

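```bash
cat > nut.py <<'E'
from h import *
i=bot.camera_info('wrist');im=cv2.cvtColor(cv2.imread('pics/nut.png'),cv2.COLOR_BGR2RGB)
p=proj('wrist',[.538,-.152,.055],i).astype(int)
hsv=cv2.cvtColor(im,cv2.COLOR_RGB2HSV);a=np.arange(6)*np.pi/3;r=.018/np.cos(np.pi/6)
P=np.vstack([np.c_[r*np.cos(a),r*np.sin(a),0*a+z] for z in(.04,.058)])
for s in(90,120,150):
    m=((hsv[...,1]>s)&(hsv[...,0]>10)&(hsv[...,0]<40)).astype(np.uint8);w=np.zeros_like(m);w[p[0]-55:p[0]+55,p[1]-55:p[1]+55]=1;m*=w
    n,l,st,c=cv2.connectedComponentsWithStats(m);k=1+st[1:,4].argmax();print(p,st[k])
    m=(l==k).astype(np.uint8);h=cv2.convexHull(np.vstack(cv2.findContours(m,0,2)[0]));mm=np.zeros_like(m);cv2.fillConvexPoly(mm,h,1)
    for w in(-.3,.1,.4):
        x,f=fitmask(P,mm*1.,[.538,-.152,w],i);print(s,x.round(4),round(f,3))
E
python3 nut.py
```

```text
[227 318] [ 294  199   56   55 1646]
90 [ 0.538  -0.1539 -0.2895] 0.923
90 [ 0.5381 -0.1541  0.7321] 0.923
90 [ 0.538  -0.1539  0.7208] 0.922
[227 318] [ 294  200   55   53 1469]
120 [ 0.5377 -0.1538 -0.2526] 0.878
120 [ 0.5378 -0.1536  0.7918] 0.879
120 [ 0.5385 -0.154   0.7435] 0.876
[227 318] [296 203  30  28 186]
150 [ 0.5351 -0.1486 -0.2397] 0.14
150 [ 0.5364 -0.149   0.2262] 0.14
150 [ 0.535  -0.1488  0.7891] 0.14
```

Run:
```python
from h import *
i=bot.camera_info('wrist');im=cv2.imread('pics/nut.png')
a=np.arange(6)*np.pi/3-.30;r=.018/np.cos(np.pi/6);S=10
b=cv2.resize(im[192:262,275:368],None,fx=8,fy=8,interpolation=2)
for z,c in((.058,(0,0,255)),):
    q=np.array([(proj('wrist',[.538+r*np.cos(t),-.154+r*np.sin(t),z],i)[::-1]-[275,192])*8 for t in a]).astype(np.int32)
    cv2.polylines(b,[q],True,c,1)
print(b.shape);cv2.imwrite('pics/nutd.png',b)
```

```text
(560, 744, 3)
```

View pics/nutd.png

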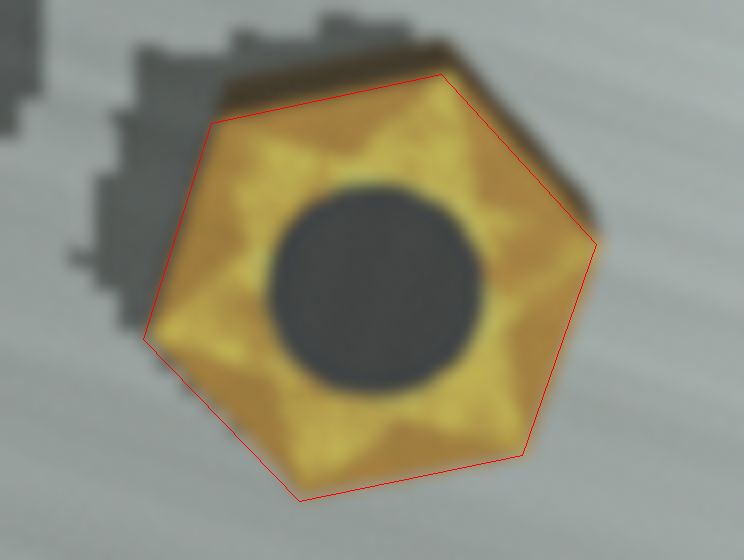

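```bash
python3 -m jog '{"dx":[-0.018,-0.018,-0.018,-0.018,0],"dy":[0.055,0.06,0.06,0.06,0],"dz":[0.005,0.005,0.01,0.01,0],"twist":[0,0,0,0,0]}'
python3 -m jog '{"dx":[0,0],"dy":[0,0],"dz":[0,0],"twist":[0,0]}'
cat > wr.py <<'E'
from h import *
import sys
def wrench(zb,name,near=None):
    """wrench pose (x,y,yaw) lying with underside at zb: network points + handle mask midline"""
    i=bot.camera_info('wrist');im=shot('wrist',name)
    for n,z in(('wrench',zb),('wrench_mid',zb+.007),('worm_top',zb+.027)):
        for r in bot.spot_point('wrist',n)[:2]: print(n,round(r['conf'],2),np.round(r['pixel'],1),ray('wrist',r['pixel'],z,i)[:2].round(4))
    r=bot.regions_of('wrist','wrench')[0];m=r['pixels'];print('mask',round(r['conf'],2),r['box'],m.sum())
    v,u=np.nonzero(m);K=np.array(i['intrinsics']);T=np.array(i['extrinsics'])
    d=(T[:3,:3]@np.linalg.solve(K,np.vstack([u,v,np.ones(len(u))]))).T;o=T[:3,3];z=zb+.012
    W=(o+d*((z-o[2])/d[:,2])[:,None])[:,:2];return W,i
E
python3 - <<'E'
from wr import *
print(pose()[0])
W,i=wrench(.003,'wr1')
np.save('W.npy',W)
a=0.05;c0=np.array([.4695,-.3865])
for _ in range(6):
    e=np.array([np.cos(a),np.sin(a)]);n=np.array([-e[1],e[0]]);s=(W-c0)@e;t=(W-c0)@n
    k=(s<.01)&(s>-.11)&(abs(t)<.03);b=np.arange(-.11,.011,.004);mid=[(x,(t[k&(abs(s-x)<.002)].min()+t[k&(abs(s-x)<.002)].max())/2) for x in b if (k&(abs(s-x)<.002)).sum()>5]
    mid=np.array(mid);p=np.polyfit(*mid.T,1);a+=np.arctan(p[0])
print('yaw',a,'offset at c0',p[1],'n',len(mid), 'handle s range',s.min(),s.max())
go([*(c0+n*p[1]),.004])
E
```

```text
time: 35.9
tool_pos: [0.4667, -0.3899, 0.1682]
tcp_rot: [3.14, 0.004, 0.001]
wrist_force: [0.0, -0.3, 0.5]
width: 0.951
grip_force: 0.0
time: 36.15
tool_pos: [0.4697, -0.3839, 0.1684]
tcp_rot: [3.141, 0.016, 0.002]
wrist_force: [-0.1, 0.1, 0.1]
width: 0.952
grip_force: 0.0
[ 0.46971829 -0.3839498   0.16840507]
worm_top 0.81 [175.4 340.3] [ 0.5072 -0.3983]
mask 0.63 [272.9, 86.2, 393.3, 386.2] 13479
yaw 0.01319995420530328 offset at c0 -0.0018288279480784572 n 31 handle s range -0.14148610713178156 0.0954336916483465
tool delta [-0.0004  0.0046  0.1638] yaw of tool y -1.5594 z [ 0. -0. -1.]
```

```bash
python3 -m jog '{"dx":[0,0,0,0,0],"dy":[0.0046,0,0,0,0],"dz":[0.05,0.05,0.04,0.02,0.004],"twist":[0,0,0,0,0]}' 0.6
python3 -m jog '{"dx":[0,0,0,0],"dy":[0,0,0,0],"dz":[0,0,0,0],"twist":[0,0,0,0]}' 0.1 80
python3 - <<'E'
from h import *
go([.4695,-.3883,.004])
E
```

```text
time: 37.02
tool_pos: [0.4689, -0.3884, 0.0024]
tcp_rot: [-3.14, -0.016, 0.003]
wrist_force: [-0.4, 0.2, -0.1]
width: 0.602
grip_force: 0.0
time: 37.52
tool_pos: [0.4707, -0.3903, 0.0058]
tcp_rot: [3.139, 0.015, 0.005]
wrist_force: [0.0, 2.3, 5.8]
width: 0.257
grip_force: 80.7
tool delta [-0.0012 -0.002   0.0018] yaw of tool y -1.5611 z [ 0.003 -0.002 -1.   ]
```

```bash
python3 -m jog '{"dx":[0,0,0,0,0],"dy":[0,0,0,0,0],"dz":[-0.015,-0.04,-0.05,-0.01,0],"twist":[0,0,0,-0.184,-0.184]}'
python3 -m jog '{"dx":[0,0,0,0],"dy":[0,0,0,0],"dz":[0,0,0,0],"twist":[-0.184,-0.184,0,0]}'
python3 - <<'E'
from h import *
print(pose()[2]['q'].round(3));go([.4781,-.2041,.09])
E
```

```text
time: 38.15
tool_pos: [0.4698, -0.3898, 0.1209]
tcp_rot: [3.081, 0.599, 0.003]
wrist_force: [0.1, 0.7, -4.5]
width: 0.253
grip_force: 79.5
time: 38.65
tool_pos: [0.4689, -0.389, 0.1183]
tcp_rot: [-2.927, -1.14, 0.001]
wrist_force: [0.1, 0.7, -4.7]
width: 0.255
grip_force: 79.4
[-0.733  0.235  1.859 -0.     1.049  0.095]
tool delta [ 0.1318 -0.13    0.0284] yaw of tool y -0.8281 z [-0.001  0.    -1.   ]
```

```bash
python3 -m jog '{"dx":[0.033,0.033,0.033,0.033,0],"dy":[-0.0325,-0.0325,-0.0325,-0.0325,0],"dz":[0,0,0,0,0],"twist":[-0.004,0,0,0,0]}'
python3 -m jog '{"dx":[0,0],"dy":[0,0],"dz":[0,0],"twist":[0,0]}'
python3 - <<'E'
from h import *
go([.4781,-.2041,.07])
im=shot('wrist','wn');i=bot.camera_info('wrist')
for n,z in(('nut_top',.058),('wrench',.115),('worm_top',.142),('wrench_mid',.122)):
    for r in bot.spot_point('wrist',n)[:2]: print(n,round(r['conf'],2),np.round(r['pixel'],1),ray('wrist',r['pixel'],z,i)[:2].round(4))
E
```

```text
time: 39.28
tool_pos: [0.4768, -0.201, 0.1182]
tcp_rot: [-2.921, -1.152, 0.001]
wrist_force: [-0.1, -0.6, -5.3]
width: 0.253
grip_force: 79.8
time: 39.52
tool_pos: [0.4777, -0.2051, 0.1187]
tcp_rot: [2.924, 1.148, 0.0]
wrist_force: [0.0, -0.2, -5.1]
width: 0.252
grip_force: 79.8
tool delta [ 0.001  -0.0006  0.0487] yaw of tool y -0.8226 z [ 0.    -0.001 -1.   ]
nut_top 0.7 [108.5 322.6] [ 0.5377 -0.1525]
wrench_mid 0.65 [330.8 317.8] [ 0.4761 -0.2065]
```

```bash
python3 -m jog '{"dx":[0.001,0,0,0],"dy":[-0.0006,0,0,0],"dz":[0.03,0.02,0.005,0],"twist":[0,0,0,0]}'
python3 -m jog '{"dx":[0,0,0],"dy":[0,0,0],"dz":[0.004,0.004,0],"twist":[0,0,0]}'
```

```text
time: 40.28
tool_pos: [0.4779, -0.2032, 0.0635]
tcp_rot: [-2.923, -1.15, 0.0]
wrist_force: [-0.3, -0.1, -4.5]
width: 0.256
grip_force: 79.8
time: 40.65
tool_pos: [0.4777, -0.2029, 0.0554]
tcp_rot: [-2.923, -1.15, 0.0]
wrist_force: [-0.8, -0.1, -5.0]
width: 0.25
grip_force: 79.9
```

Passed below the nut's top without contact. Lower to the pump head.

```bash
python3 -m jog '{"dx":[0,0,0,0],"dy":[0,0,0,0],"dz":[0.004,0.004,0.002,0],"twist":[0,0,0,0]}'
python3 -m jog '{"dx":[0,0],"dy":[0,0],"dz":[0.002,0],"twist":[0,0]}'
python3 - <<'E'
from h import *
go([.4781,-.2041,.0428])
E
```

```text
time: 41.15
tool_pos: [0.4776, -0.2028, 0.0451]
tcp_rot: [-2.923, -1.15, 0.001]
wrist_force: [0.3, 0.1, -5.2]
width: 0.254
grip_force: 79.9
time: 41.4
tool_pos: [0.4778, -0.203, 0.0434]
tcp_rot: [2.923, 1.15, 0.0]
wrist_force: [0.3, 0.5, -5.3]
width: 0.255
grip_force: 79.9
tool delta [-0.0006  0.001   0.0006] yaw of tool y -0.821 z [ 0. -0. -1.]
```

```bash
python3 -m jog '{"dx":[0.0015,0.0015,0],"dy":[0.0015,0.0015,0],"dz":[0.0008,0,0],"twist":[0,0,0]}'
python3 - <<'E'
from h import *
go([.4781,-.2041,.0428])
E
python3 -m jog '{"dx":[0.0015,0,0],"dy":[0,0,0],"dz":[0,0,0],"twist":[0,0,0]}'
python3 -m jog '{"dx":[0,0,0],"dy":[0,0,0],"dz":[0,0,0],"twist":[0,0,0]}' 0.5
python3 - <<'E'
from h import *
go([.4781,-.2041,.0428])
E
```

```text
time: 41.78
tool_pos: [0.4827, -0.2032, 0.0429]
tcp_rot: [2.923, 1.15, 0.001]
wrist_force: [0.0, -0.6, -4.3]
width: 0.254
grip_force: 80.0
tool delta [-0.0039 -0.0025  0.0001] yaw of tool y -0.821 z [ 0.001 -0.    -1.   ]
time: 42.15
tool_pos: [0.4836, -0.2022, 0.0429]
tcp_rot: [2.923, 1.15, 0.001]
wrist_force: [1.3, -0.7, -3.2]
width: 0.253
grip_force: 80.1
time: 42.52
tool_pos: [0.4835, -0.2022, 0.0431]
tcp_rot: [2.923, 1.15, 0.001]
wrist_force: [-0.1, -0.1, -0.3]
width: 0.5
grip_force: 0.0
tool delta [-0.0053 -0.0023  0.0003] yaw of tool y -0.821 z [ 0.001 -0.    -1.   ]
```

```bash
python3 -m jog '{"dx":[0,0,0.014,0.014,0],"dy":[0,0,0.005,0.005,0],"dz":[-0.02,-0.03,-0.01,0,0],"twist":[0,0,0,0,0]}' 0
python3 -m jog '{"dx":[0,0],"dy":[0,0],"dz":[0,0],"twist":[0,0]}'
python3 - <<'E'
from h import *
print(pose()[0], pose()[2]['width'])
from wr import *
W,i=wrench(.040,'wr2');np.save('W2.npy',W)
a=0.747;c0=np.array([.538,-.154]);e=np.array([np.cos(a),np.sin(a)]);n=np.array([-e[1],e[0]])
s=(W-c0)@e;t=(W-c0)@n;print('s',s.min(),s.max())
for x in(-.2,-.18,-.16,-.14,-.12,-.1,-.08,-.06,-.036,-.01,.0,.01,.015):
    k=abs(s-x)<.002
    if k.sum()>5: print(x,t[k].min().round(4),t[k].max().round(4))
E
```

```text
time: 43.15
tool_pos: [0.5113, -0.1895, 0.1018]
tcp_rot: [-2.922, -1.152, 0.001]
wrist_force: [0.1, 0.2, 0.2]
width: -0.002
grip_force: 0.0
time: 43.4
tool_pos: [0.5096, -0.19, 0.1016]
tcp_rot: [-2.922, -1.15, 0.002]
wrist_force: [0.7, 0.4, 0.1]
width: 0.0
grip_force: 0.0
[ 0.50956979 -0.19002056  0.1015907 ] 0.0004463341011362563
wrench_mid 0.86 [320.6 301.8] [ 0.4828 -0.203 ]
wrench_mid 0.58 [449.7 471.2] [ 0.4886 -0.3348]
worm_top 0.58 [270.3 316.2] [ 0.5149 -0.1839]
mask 0.88 [221.1, 133.1, 397.8, 447.6] 17751
s -0.1513449109033786 0.022254342419257635
-0.14 -0.0097 -0.0034
-0.06 0.0026 0.014
-0.036 -0.0419 0.0407
-0.01 -0.042 0.0368
0.0 -0.0421 0.0366
0.01 -0.0422 0.0368
0.015 -0.042 0.0366
```

View pics/wr2.png

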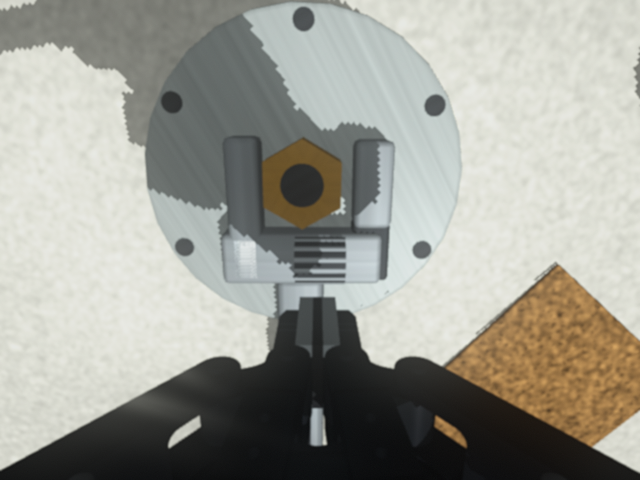

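```bash
python3 -m jog '{"dx":[0,0,0],"dy":[0.001,0,0],"dz":[0.02,0.011,0],"twist":[0,0,0]}'
python3 -m jog '{"dx":[0,0],"dy":[0,0],"dz":[0.002,0],"twist":[0,0]}'
python3 -m jog '{"dx":[0,0],"dy":[0,0],"dz":[0.0015,0],"twist":[0,0]}'
python3 -m jog '{"dx":[0,0],"dy":[0,0],"dz":[0.001,0],"twist":[0,0]}'
```

```text
time: 44.02
tool_pos: [0.51, -0.1906, 0.0705]
tcp_rot: [-2.922, -1.15, 0.003]
wrist_force: [-0.7, -1.0, -0.6]
width: 0.001
grip_force: 0.0
time: 44.28
tool_pos: [0.5115, -0.1912, 0.0701]
tcp_rot: [2.923, 1.15, 0.001]
wrist_force: [0.6, 0.7, -0.3]
width: -0.004
grip_force: 0.0
time: 44.52
tool_pos: [0.5112, -0.1911, 0.0683]
tcp_rot: [2.923, 1.15, 0.0]
wrist_force: [0.2, -0.3, 0.3]
width: 0.001
grip_force: 0.0
time: 44.78
tool_pos: [0.5111, -0.191, 0.0671]
tcp_rot: [-2.923, -1.15, 0.0]
wrist_force: [0.6, 0.1, -0.0]
width: -0.002
grip_force: 0.0
```

```bash
python3 -m jog '{"dx":[0,0],"dy":[0,0],"dz":[0.001,0],"twist":[0,0]}'
python3 -m jog '{"dx":[0,0],"dy":[0,0],"dz":[0.001,0],"twist":[0,0]}'
```

```text
time: 45.02
tool_pos: [0.5112, -0.1911, 0.0669]
tcp_rot: [2.923, 1.15, -0.0]
wrist_force: [-2.4, 0.7, 4.8]
width: 0.001
grip_force: 2.5
time: 45.28
tool_pos: [0.5112, -0.1911, 0.0667]
tcp_rot: [-2.923, -1.15, 0.0]
wrist_force: [-3.6, 1.3, 10.5]
width: 0.004
grip_force: 5.1
```

```bash
python3 -m jog '{"dx":[0.004,0.004,0.004],"dy":[0,0,0],"dz":[-0.0005,0,0],"twist":[0,0,0]}'
python3 -m jog '{"dx":[0.004,0.004],"dy":[0,0],"dz":[0,0],"twist":[0,0]}'
python3 - <<'E'
from h import *
t,M,s=pose();print('tool force',(M.T@s['wrist_force']).round(2))
E
```

```text
time: 45.65
tool_pos: [0.5197, -0.1831, 0.0668]
tcp_rot: [2.923, 1.151, -0.001]
wrist_force: [-3.9, -0.1, 8.7]
width: -0.0
grip_force: 4.2
time: 45.9
tool_pos: [0.526, -0.1777, 0.0664]
tcp_rot: [2.923, 1.15, 0.0]
wrist_force: [0.8, -0.5, 0.3]
width: 0.002
grip_force: 0.0
tool force [ 0.21  0.93 -0.34]
```

```bash
python3 -m jog '{"dx":[0,-0.020,0,0],"dy":[0,0,0,0],"dz":[-0.006,0,0.006,0],"twist":[0,0,0,0]}'
python3 -m jog '{"dx":[0.0045,0.0045],"dy":[0,0],"dz":[0,0],"twist":[0,0]}'
python3 -m jog '{"dx":[0.0045,0.003],"dy":[0,0],"dz":[0,0],"twist":[0,0]}'
python3 - <<'E'
from h import *
from wr import *
t,M,s=pose();print(t,'tool force',(M.T@s['wrist_force']).round(2))
E
```

```text
time: 46.4
tool_pos: [0.5102, -0.1923, 0.0665]
tcp_rot: [2.923, 1.149, -0.002]
wrist_force: [-4.7, -1.3, 9.1]
width: 0.001
grip_force: 4.9
time: 46.65
tool_pos: [0.5173, -0.1857, 0.0668]
tcp_rot: [2.924, 1.149, -0.001]
wrist_force: [-3.9, -0.9, 9.9]
width: -0.001
grip_force: 5.3
time: 46.9
tool_pos: [0.523, -0.1805, 0.0667]
tcp_rot: [2.923, 1.149, -0.001]
wrist_force: [-3.3, -0.4, 9.1]
width: -0.004
grip_force: 4.5
[ 0.52295493 -0.18046094  0.06674354] tool force [-2.74 -1.98 -9.11]
```

```bash
python3 -m jog '{"dx":[0,-0.0165,0,0],"dy":[0,0,0,0],"dz":[-0.006,0,0.006,0],"twist":[0,0,0,0]}'
python3 -m jog '{"dx":[0.0045,0.0045],"dy":[0,0],"dz":[0,0],"twist":[0,0]}'
python3 -m jog '{"dx":[0.0045,0.003],"dy":[0,0],"dz":[0,0],"twist":[0,0]}'
python3 - <<'E'
from h import *
t,M,s=pose();print(t,'tool force',(M.T@s['wrist_force']).round(2))
E
python3 -m jog '{"dx":[0,-0.0165,0,0],"dy":[0,0,0,0],"dz":[-0.006,0,0.006,0],"twist":[0,0,0,0]}'
python3 - <<'E'
from h import *
i=bot.camera_info('wrist');im=shot('wrist','jaw1')
g=im.astype(int)
a=.747;e=np.array([np.cos(a),np.sin(a)]);n=np.array([-e[1],e[0]]);c=np.array([.538,-.154])
for x in(.0,.008,.014):
    T=np.arange(-.045,.045,.001);row=[]
    for t in T:
        p=proj('wrist',[*(c+x*e+t*n),.058],i);row.append(g[int(round(p[0])),int(round(p[1]))])
    print(x,' '.join(f'{int(t*1000)}:{r[0]},{r[2]}' for t,r in zip(T,row) if -.031<t<-.013 or .013<t<.022))
E
```

```text
time: 47.4
tool_pos: [0.5102, -0.1922, 0.0665]
tcp_rot: [2.924, 1.149, -0.003]
wrist_force: [-5.6, -1.5, 10.9]
width: 0.0
grip_force: 5.7
time: 47.65
tool_pos: [0.5173, -0.1856, 0.0668]
tcp_rot: [2.924, 1.149, -0.001]
wrist_force: [-4.6, 0.0, 11.8]
width: -0.002
grip_force: 6.0
time: 47.9
tool_pos: [0.5231, -0.1805, 0.0667]
tcp_rot: [2.923, 1.15, -0.001]
wrist_force: [-3.7, 0.2, 9.7]
width: -0.001
grip_force: 4.8
[ 0.52312127 -0.18051187  0.06673445] tool force [-2.58 -2.66 -9.71]
time: 48.4
tool_pos: [0.51, -0.1921, 0.0664]
tcp_rot: [2.924, 1.149, -0.003]
wrist_force: [-5.3, -2.2, 11.1]
width: 0.002
grip_force: 5.9
0.0 -30:104,111 -29:104,112 -28:106,113 -27:105,113 -26:103,111 -25:104,110 -24:99,106 -23:99,106 -22:97,105 -21:98,105 -20:99,105 -19:98,103 -18:92,97 -17:83,88 -16:111,55 -15:120,50 -14:121,51 -13:119,49 13:117,44 14:116,44 15:116,44 16:116,44 17:116,45 18:112,47 19:70,57 20:72,77 21:86,92
0.008 -30:198,211 -29:200,213 -28:202,215 -27:199,212 -26:197,211 -25:194,207 -24:190,203 -23:187,200 -22:184,197 -21:182,196 -20:182,195 -19:156,168 -18:95,101 -17:83,86 -16:119,55 -15:122,54 -14:122,53 -13:122,53 13:117,45 14:115,43 15:117,45 16:117,45 17:116,45 18:112,47 19:68,59 20:72,76 21:85,90
0.014 -30:194,208 -29:196,209 -28:198,211 -27:195,209 -26:192,205 -25:189,202 -24:187,199 -23:183,196 -22:181,194 -21:181,194 -20:181,194 -19:171,184 -18:143,154 -17:121,129 -16:75,79 -15:112,115 -14:99,85 -13:86,57 13:112,50 14:105,72 15:106,108 16:109,114 17:86,88 18:58,60 19:60,62 20:73,77 21:85,91
```

```bash
for k in 1 2; do python3 -m jog '{"dx":[0.004,0.004],"dy":[0,0],"dz":[0,0],"twist":[0,0]}' | sed -n '2p;4p'; done
python3 -m jog '{"dx":[0.004,0.003],"dy":[0,0],"dz":[0,0],"twist":[0,0]}' | sed -n '2p;4p'
python3 -m jog '{"dx":[0,-0.0165,0,0],"dy":[0,0,0,0],"dz":[-0.006,0,0.0063,0],"twist":[0,0,0,0]}' | sed -n '2p;4p'
for k in 1 2; do python3 -m jog '{"dx":[0.004,0.004],"dy":[0,0],"dz":[0,0],"twist":[0,0]}' | sed -n '2p;4p'; done
python3 - <<'E'
from h import *
t,M,s=pose();print(t,'tool force',(M.T@s['wrist_force']).round(2))
i=bot.camera_info('wrist');im=shot('wrist','jaw2')
g=im.astype(int)
a=.747;e=np.array([np.cos(a),np.sin(a)]);n=np.array([-e[1],e[0]]);c=np.array([.538,-.154])
for x in(.0,.008):
    T=np.arange(-.045,.045,.0005);row=[]
    for t in T:
        p=proj('wrist',[*(c+x*e+t*n),.058],i).astype(np.float32);row.append(cv2.remap(im,p[1:].reshape(1,1),p[:1].reshape(1,1),1)[0,0].astype(int))
    print(x,' '.join(f'{t*1000:.1f}:{r[0]},{r[2]}' for t,r in zip(T,row) if -.0225<t<-.014 or .015<t<.022))
E
```

```text
tool_pos: [0.5168, -0.1866, 0.0668]
wrist_force: [-3.7, -1.5, 10.0]
tool_pos: [0.5222, -0.1821, 0.0668]
wrist_force: [-5.0, -5.2, 11.0]
tool_pos: [0.5277, -0.1757, 0.0654]
wrist_force: [0.1, 0.2, -0.6]
tool_pos: [0.5152, -0.1876, 0.0667]
wrist_force: [-6.0, -1.4, 12.0]
tool_pos: [0.52, -0.1833, 0.0667]
wrist_force: [-6.7, -5.7, 14.0]
tool_pos: [0.5276, -0.1765, 0.0658]
wrist_force: [0.2, 0.2, -0.6]
[ 0.52759234 -0.17650333  0.06577429] tool force [0.32 0.03 0.57]
0.0 -22.5:93,99 -22.0:93,99 -21.5:93,100 -21.0:94,100 -20.5:94,99 -20.0:93,98 -19.5:90,96 -19.0:88,94 -18.5:84,90 -18.0:81,83 -17.5:86,67 -17.0:106,53 -16.5:115,47 -16.0:115,47 -15.5:115,46 -15.0:115,46 -14.5:114,46 15.0:114,47 15.5:114,46 16.0:114,47 16.5:114,47 17.0:114,47 17.5:116,48 18.0:112,50 18.5:97,60 19.0:82,76 19.5:81,86 20.0:85,90 20.5:89,95 21.0:92,98 21.5:93,100
0.008 -22.5:93,99 -22.0:93,100 -21.5:93,100 -21.0:94,100 -20.5:94,100 -20.0:93,99 -19.5:90,96 -19.0:88,93 -18.5:84,89 -18.0:80,81 -17.5:92,65 -17.0:111,50 -16.5:115,47 -16.0:115,47 -15.5:115,46 -15.0:116,47 -14.5:115,46 15.0:113,45 15.5:113,45 16.0:113,46 16.5:113,45 17.0:113,45 17.5:113,45 18.0:109,47 18.5:93,60 19.0:80,76 19.5:80,85 20.0:84,90 20.5:88,94 21.0:90,97 21.5:92,99
```

```bash
python3 -m jog '{"dx":[0,-0.025,-0.025,0],"dy":[0,-0.0055,-0.0055,0],"dz":[-0.025,-0.01,0,0],"twist":[0,0,0,0]}' 0.5
python3 - <<'E'
from wr import *
go([.4835,-.2022,.0431])
W,i=wrench(.040,'wr3')
a=0.747;c0=np.array([.538,-.154]);e=np.array([np.cos(a),np.sin(a)]);n=np.array([-e[1],e[0]])
s=(W-c0)@e;t=(W-c0)@n;print('s',s.min(),s.max())
for x in(-.06,-.055,-.036,-.01,.01):
    k=abs(s-x)<.002
    if k.sum()>5: print(x,t[k].min().round(4),t[k].max().round(4))
E
```

```text
time: 50.75
tool_pos: [0.4818, -0.2019, 0.0995]
tcp_rot: [-2.923, -1.147, 0.002]
wrist_force: [-0.0, 0.2, 0.5]
width: 0.496
grip_force: 0.0
tool delta [0.001  0.0015 0.0564] yaw of tool y -0.8229 z [-0.001  0.001 -1.   ]
wrench_mid 0.66 [271.2 321.1] [ 0.4834 -0.2025]
wrench_mid 0.33 [208.6 344.2] [ 0.5149 -0.1885]
worm_top 0.73 [210.  343.6] [ 0.5166 -0.1848]
mask 0.79 [241.4, 66.9, 411.1, 449.1] 27360
s -0.17770009464312825 0.022791484229619505
-0.06 -0.0106 0.0129
-0.055 -0.0105 0.0129
-0.036 -0.0401 0.0392
-0.01 -0.0358 0.035
0.01 -0.0362 0.035
```

```bash
python3 -m jog '{"dx":[0.001,0,0,0,0],"dy":[0.0018,0,0,0,0],"dz":[0.03,0.02,0.006,0,0],"twist":[0,0,0,0,0]}'
python3 -m jog '{"dx":[0,0,0,0],"dy":[0,0,0,0],"dz":[0,0,0,0],"twist":[0,0,0,0]}' 0.1 80
python3 - <<'E'
from h import *
go([.538,-.154,.0431])
E
```

```text
time: 51.62
tool_pos: [0.4864, -0.2027, 0.0453]
tcp_rot: [2.922, 1.15, 0.002]
wrist_force: [-0.7, -1.5, 0.2]
width: 0.493
grip_force: 0.0
time: 52.12
tool_pos: [0.4855, -0.202, 0.0457]
tcp_rot: [-2.923, -1.149, -0.001]
wrist_force: [-2.6, 3.2, 5.9]
width: 0.251
grip_force: 78.9
tool delta [0.0711 0.0006 0.0026] yaw of tool y -0.8218 z [ 0.     0.001 -1.   ]
```

```bash
python3 -m jog '{"dx":[0.0008,0.0008,0],"dy":[-0.0106,-0.0106,0],"dz":[0,0,0],"twist":[0.15,0.15,0]}'
python3 - <<'E'
from h import *
go([.538,-.154,.0431])
E
```

```text
time: 52.5
tool_pos: [0.4736, -0.1844, 0.0457]
tcp_rot: [3.063, 0.7, 0.001]
wrist_force: [-2.4, 1.8, 6.3]
width: 0.253
grip_force: 79.8
tool delta [0.0712 0.0006 0.0026] yaw of tool y -1.1215 z [ 0.001  0.    -1.   ]
```

Exact arc: turned 0.30 rad, nut axis still at the same place in the tool frame. Continue.

```bash
python3 -m jog '{"dx":[0.0008,0.0008,0.0008,0],"dy":[-0.0106,-0.0106,-0.0106,0],"dz":[0,0,0,0],"twist":[0.15,0.15,0.15,0]}'
python3 - <<'E'
from h import *
go([.538,-.154,.0431])
E
python3 -m jog '{"dx":[0.0008,0.0006,0],"dy":[-0.0106,-0.0078,0],"dz":[0,0,0],"twist":[0.15,0.11,0]}'
python3 - <<'E'
from h import *
go([.538,-.154,.0431]); print(pose()[2]['torque'])
E
```

```text
time: 53.0
tool_pos: [0.4668, -0.1536, 0.0457]
tcp_rot: [-3.141, 0.0, -0.001]
wrist_force: [-1.8, 2.3, 5.6]
width: 0.248
grip_force: 79.9
tool delta [0.0712 0.0004 0.0026] yaw of tool y -1.5711 z [ 0.001  0.    -1.   ]
time: 53.38
tool_pos: [0.4693, -0.1357, 0.0457]
tcp_rot: [3.115, -0.406, 0.001]
wrist_force: [-3.2, 1.5, 6.9]
width: 0.252
grip_force: 80.0
tool delta [0.071  0.     0.0026] yaw of tool y -1.8303 z [ 0. -0. -1.]
[ 0.25401719  0.46394644 -0.03039245]
```

```bash
python3 -m jog '{"dx":[0.0001,0],"dy":[-0.0028,0],"dz":[0,0],"twist":[0.04,0]}' | sed -n '2p;4p'
python3 -m jog '{"dx":[0.0001,0,0],"dy":[-0.0028,0,0],"dz":[0,0,0],"twist":[0.04,0,0]}'| sed -n '2p;4p'
python3 - <<'E'
from h import *
go([.538,-.154,.0431]); t,M,s=pose();print((M.T@s['wrist_force']).round(2),(M.T@s['torque']).round(3))
E
```

```text
tool_pos: [0.4699, -0.1337, 0.0457]
wrist_force: [-3.4, -0.1, 7.3]
tool_pos: [0.4706, -0.1316, 0.0457]
wrist_force: [-4.7, -3.1, 7.2]
tool delta [ 0.071  -0.0011  0.0026] yaw of tool y -1.9073 z [-0.    -0.002 -1.   ]
[-3.39  4.45 -7.22] [-0.588 -0.601 -0.698]
```

```bash
python3 -m jog '{"dx":[0,0,0,0,0],"dy":[0.0018,0,0,0,0],"dz":[0,0,0,0,0],"twist":[-0.03,0,0,0,0]}' 0.5 | sed -n '2p;4p'
python3 -m jog '{"dx":[0,0,0.0205,0.0205,0],"dy":[0,0,0.005,0.005,0],"dz":[-0.02,-0.03,0,0,0],"twist":[0,0,0,0,0]}' 0 | sed -n '2p;4p'
python3 -m jog '{"dx":[0,0],"dy":[0,0],"dz":[0,0],"twist":[0,0]}' | sed -n '2p;4p'
python3 - <<'E'
from wr import *
print(pose()[2]['width']);t,M,s=pose()
W,i=wrench(.040,'wr4')
for r in bot.spot_point('wrist','worm_top')[:1]: go([*ray('wrist',r['pixel'],.067,i)[:2],.069])
go([.538,-.154,.069])
a=np.arctan2(M[1,0],M[0,0]);print(a)
im=cv2.cvtColor(cv2.imread('pics/wr4.png'),cv2.COLOR_BGR2RGB);p=proj('wrist',[.538,-.154,.055],i).astype(int)
E
sed -e "s/nut.png/wr4.png/" -e "s/(90,120,150)/(90,)/" nut.py > nut4.py; python3 nut4.py
```

```text
tool_pos: [0.4702, -0.1321, 0.0443]
wrist_force: [-0.5, 0.3, -0.0]
tool_pos: [0.5074, -0.1548, 0.0947]
wrist_force: [-0.3, -0.4, 0.6]
tool_pos: [0.5052, -0.1537, 0.0939]
wrist_force: [-0.0, 0.1, 0.2]
0.0003318937884933167
wrench 0.28 [194.9 300.3] [ 0.5449 -0.1564]
worm_top 0.9 [303.1 319.5] [ 0.4995 -0.1516]
mask 0.97 [215.9, 166.6, 382.7, 450.4] 15538
tool delta [-0.0069 -0.0004  0.0254] yaw of tool y -1.8809 z [-0. -0. -1.]
tool delta [ 0.0304 -0.0098  0.0254] yaw of tool y -1.8809 z [-0. -0. -1.]
-0.3100697308677679
[219 294] [ 256  170   82   93 4298]
90 [ 0.5385 -0.1533 -0.3191] 0.976
90 [ 0.5385 -0.1533  0.7319] 0.976
90 [ 0.5385 -0.1533  0.7263] 0.976
```

```bash
python3 -m jog '{"dx":[0,0,0,0],"dy":[0,0,0,0],"dz":[0.018,0.0075,0,0],"twist":[0,0,0,0]}' | sed -n '2p;4p'
python3 -m jog '{"dx":[0,0],"dy":[0,0],"dz":[0.001,0],"twist":[0,0]}' | sed -n '2p;4p'
python3 -m jog '{"dx":[0,0],"dy":[0,0],"dz":[0.001,0],"twist":[0,0]}' | sed -n '2p;4p'
```

```text
tool_pos: [0.5058, -0.1541, 0.0683]
wrist_force: [-0.1, 0.6, -0.2]
tool_pos: [0.5061, -0.1542, 0.0677]
wrist_force: [-0.9, 0.2, 0.6]
tool_pos: [0.5063, -0.1543, 0.067]
wrist_force: [0.2, -0.1, 0.8]
```

```bash
python3 -m jog '{"dx":[0,0],"dy":[0,0],"dz":[0.001,0],"twist":[0,0]}' | sed -n '2p;4p'
python3 -m jog '{"dx":[0,0],"dy":[0,0],"dz":[0.001,0],"twist":[0,0]}' | sed -n '2p;4p'
```

```text
tool_pos: [0.5064, -0.1543, 0.0669]
wrist_force: [-2.2, 0.2, 6.8]
tool_pos: [0.5066, -0.1543, 0.0667]
wrist_force: [-5.0, 1.1, 11.8]
```

```bash
python3 -m jog '{"dx":[-0.004,-0.004],"dy":[0,0],"dz":[0,0],"twist":[0,0]}' | sed -n '2p;4p'
python3 -m jog '{"dx":[-0.004,-0.002],"dy":[0,0],"dz":[0,0],"twist":[0,0]}' | sed -n '2p;4p'
python3 -m jog '{"dx":[0,0,0],"dy":[0,0,0],"dz":[-0.02,-0.008,0],"twist":[0,0,0]}' | sed -n '2p;4p'
python3 - <<'E'
from wr import *
t,M,s=pose();W,i=wrench(.040,'wr5')
a=-.305;c0=np.array([.538,-.154]);e=np.array([np.cos(a),np.sin(a)]);n=np.array([-e[1],e[0]])
s=(W-c0)@e;t=(W-c0)@n;print('s',s.min(),s.max())
for x in(-.06,-.055,-.036,-.01,.01):
    k=abs(s-x)<.002
    if k.sum()>5: print(x,t[k].min().round(4),t[k].max().round(4))
go([.538,-.154,.069])
E
```

```text
tool_pos: [0.5014, -0.1526, 0.0669]
wrist_force: [2.1, 0.2, 4.7]
tool_pos: [0.4955, -0.1507, 0.0669]
wrist_force: [3.2, -0.5, 5.1]
tool_pos: [0.4932, -0.1501, 0.0933]
wrist_force: [0.1, 0.4, -0.1]
mask 0.8 [216.4, 138.8, 386.0, 449.0] 17831
s -0.1428215747524312 0.022040538586271727
-0.06 0.0011 0.0131
-0.055 0.0001 0.0134
-0.036 -0.0395 0.0401
-0.01 -0.0361 0.0356
0.01 -0.0367 0.0352
tool delta [ 0.0449 -0.0099  0.023 ] yaw of tool y -1.881 z [-0.001  0.001 -1.   ]
```

```bash
python3 -m jog '{"dx":[-0.013,-0.013,0,0],"dy":[-0.005,-0.005,0,0],"dz":[0,0,0,0],"twist":[0,0,0,0]}' 0.5 | sed -n '2p;4p'
python3 -m jog '{"dx":[0,0,0,0,0],"dy":[0,0,0,0,0],"dz":[0.02,0.02,0.008,0,0],"twist":[0,0,0,0,0]}' | sed -n '2p;4p'
python3 -m jog '{"dx":[0,0,0,0],"dy":[0,0,0,0],"dz":[0,0,0,0],"twist":[0,0,0,0]}' 0.1 80
python3 - <<'E'
from h import *
go([.538,-.154,.0431])
E
```

```text
tool_pos: [0.4712, -0.1324, 0.0931]
wrist_force: [-0.8, -0.2, -0.1]
tool_pos: [0.4719, -0.1328, 0.0456]
wrist_force: [1.0, 0.0, -0.5]
time: 60.05
tool_pos: [0.472, -0.1326, 0.0461]
tcp_rot: [3.104, -0.486, 0.003]
wrist_force: [-1.4, 1.7, 5.6]
width: 0.254
grip_force: 78.7
tool delta [0.0694 0.0002 0.0031] yaw of tool y -1.8812 z [ 0.002 -0.    -1.   ]
```

```bash
python3 -m jog '{"dx":[0,0,0],"dy":[0,0,0],"dz":[-0.003,-0.003,0],"twist":[0,0,0]}' | sed -n '2p;3p;4p'
python3 -m jog '{"dx":[0,0,0],"dy":[0,0,0],"dz":[-0.006,-0.006,0],"twist":[0,0,0]}' | sed -n '2p;3p;4p'
```

```text
tool_pos: [0.4707, -0.1323, 0.0505]
tcp_rot: [-3.104, 0.485, 0.001]
wrist_force: [0.1, 0.6, -4.6]
tool_pos: [0.4719, -0.1328, 0.0638]
tcp_rot: [3.104, -0.485, 0.003]
wrist_force: [0.5, -0.6, -4.8]
```

```bash
python3 -m jog '{"dx":[0,0,0,0,0],"dy":[0,0,0,0,0],"dz":[-0.03,-0.03,0,0,0],"twist":[0,0,-0.12,-0.12,-0.12]}' | sed -n '2p;3p;4p'
python3 -m jog '{"dx":[0,0],"dy":[0,0],"dz":[0,0],"twist":[0,0]}' | sed -n '2p;3p;4p'
python3 - <<'E'
from h import *
im=cv2.imread('pics/top0.png');hsv=cv2.cvtColor(im,cv2.COLOR_BGR2HSV)
m=((hsv[...,1]>90)&(hsv[...,0]>8)&(hsv[...,0]<25)).astype(np.uint8);m[:,:415]=0;m[:,495:]=0;m[:210]=0;m[335:]=0
m=cv2.morphologyEx(m,cv2.MORPH_OPEN,np.ones((3,3)))
q=np.vstack(np.nonzero(m)).T;W=np.array([ray('top',p,.003)[:2] for p in q],np.float32)
r=cv2.minAreaRect(W);print(r)
t,M,s=pose();print('wrench yaw',np.arctan2(M[1,0],M[0,0]),s['q'].round(3))
go([.487,-.382,.12])
E
```

```text
tool_pos: [0.471, -0.1324, 0.1229]
tcp_rot: [3.14, 0.084, 0.0]
wrist_force: [0.5, 0.6, -5.6]
tool_pos: [0.471, -0.1325, 0.1228]
tcp_rot: [-3.141, -0.075, 0.0]
wrist_force: [1.2, -0.3, -5.3]Traceback (most recent call last):
  File "<stdin>", line 5, in <module>
  File "h.py", line 7, in ray
    i=info or bot.camera_info(cam);K=np.array(i['intrinsics']);T=np.array(i['extrinsics'])
              ~~~~~~~~~~~~~~~^^^^^
ValueError: time passes only in moves, steps and waits
```

Run:
```python
from h import *
im=cv2.imread('pics/top0.png');hsv=cv2.cvtColor(im,cv2.COLOR_BGR2HSV);i=bot.camera_info('top')
m=((hsv[...,1]>90)&(hsv[...,0]>8)&(hsv[...,0]<25)).astype(np.uint8);m[:,:415]=0;m[:,495:]=0;m[:210]=0;m[335:]=0
m=cv2.morphologyEx(m,cv2.MORPH_OPEN,np.ones((3,3)))
q=np.vstack(np.nonzero(m)).T;W=np.array([ray('top',p,.003,i)[:2] for p in q],np.float32)
print(cv2.minAreaRect(W))
t,M,s=pose();print('wrench yaw',np.arctan2(M[1,0],M[0,0]),s['q'].round(3))
go([.49,-.382,.12])
```

```text
((0.47112247347831726, -0.38453373312950134), (0.2689758241176605, 0.12896157801151276), 2.3395445346832275)
wrench yaw 0.04783056092112361 [-0.325  0.009  2.104 -0.     1.029  1.198]
tool delta [0.007  0.2502 0.0028] yaw of tool y -1.523 z [-0.  0. -1.]
```

```bash
python3 -m jog '{"dx":[0.003,0.003,0.003,0.002,0],"dy":[0.05,0.055,0.055,0.055,0.035],"dz":[0,0,0,0,0.02],"twist":[0,0,0,0,0]}' | sed -n '2p;4p'
python3 -m jog '{"dx":[0,0,0,0,0],"dy":[0,0,0,0,0],"dz":[0.035,0.035,0.012,0,0],"twist":[0,0,0,0,0]}' | sed -n '2p;3p;4p'
python3 -m jog '{"dx":[0,0,0],"dy":[0,0,0],"dz":[0.005,0.003,0],"twist":[0,0,0]}' | sed -n '2p;3p;4p'
```

```text
tool_pos: [0.4964, -0.3859, 0.1049]
wrist_force: [0.6, 0.0, -4.2]
tool_pos: [0.4959, -0.3825, 0.0227]
tcp_rot: [3.138, 0.078, 0.004]
wrist_force: [-0.3, -0.7, -4.3]
tool_pos: [0.4944, -0.3814, 0.0128]
tcp_rot: [-3.14, -0.078, 0.0]
wrist_force: [-0.0, -0.6, -6.0]
```

```bash
python3 -m jog '{"dx":[0,0,0],"dy":[0,0,0],"dz":[0.002,0.001,0],"twist":[0,0,0]}' | sed -n '2p;3p;4p'
python3 -m jog '{"dx":[0,0],"dy":[0,0],"dz":[0.001,0],"twist":[0,0]}' | sed -n '2p;4p'
```

```text
tool_pos: [0.4945, -0.3815, 0.0097]
tcp_rot: [-3.14, -0.078, 0.0]
wrist_force: [0.3, -0.1, -5.9]
tool_pos: [0.4946, -0.3817, 0.0092]
wrist_force: [-0.7, 0.9, -2.0]
```

```bash
python3 -m jog '{"dx":[0,0,0,0,0],"dy":[0,0,0,0,0],"dz":[0,0,0,-0.03,-0.05],"twist":[0,0,0,0,0]}' 0.6 | sed -n '2p;4p'
python3 -m jog '{"dx":[0,0,0,0.01,0.015],"dy":[0,-0.04,-0.055,-0.06,-0.06],"dz":[-0.05,-0.05,-0.04,0,0],"twist":[0,0,0,0,0]}' | sed -n '2p'
python3 -m jog '{"dx":[0.02,0.02,0.02,0.02,0.01],"dy":[-0.06,-0.06,-0.06,-0.06,-0.03],"dz":[0,0,0,0,0],"twist":[0,0,0,0,0]}' | sed -n '2p'
python3 -m jog '{"dx":[0,0],"dy":[0,0],"dz":[0,0],"twist":[0,0]}' | sed -n '1,2p'
python3 - <<'E'
from h import *
go([.585,.108,.2]);shot('wrist','end');i=bot.camera_info('wrist')
for r in bot.spot_point('wrist','disc1')[:3]: print('disc',round(r['conf'],2),ray('wrist',r['pixel'],.042,i)[:2])
a=np.linspace(0,6.3,60)
for r in bot.regions_of('wrist','disc1')[:2]:
    P=np.vstack([np.c_[.032*np.cos(a),.032*np.sin(a),0*a+z] for z in(.006,.06)])
    print('stack',r['box'],fitmask(P,r['pixels']*1.,[.585,.108,0],i))
shot('top','endtop')
i=bot.camera_info('top')
for n,z in(('lid',.003),('wrench_mid',.01),('wrench',.003),('tool_mat',0),('lid_mat',0),('cup',0),('bottle',0),('carton',0)):
    for r in bot.spot_point('top',n)[:1]: print(n,round(r['conf'],2),ray('top',r['pixel'],z,i)[:2].round(4))
w=cv2.imread('pics/end.png');t=cv2.imread('pics/endtop.png')
cv2.imwrite('pics/final.png',np.hstack([cv2.resize(w[80:380,160:460],(400,400)),cv2.resize(t[150:400,180:580][:, :],(400,250))[:, :] if 0 else cv2.resize(t[110:390,170:500],(400,400))]))
E
```

```text
tool_pos: [0.493, -0.3803, 0.0874]
wrist_force: [0.1, 0.0, 0.2]
tool_pos: [0.5095, -0.1698, 0.226]
tool_pos: [0.5852, 0.1035, 0.2248]
time: 66.05
tool_pos: [0.5846, 0.0998, 0.2244]
tool delta [ 0.0009 -0.0082  0.0244] yaw of tool y -1.5207 z [-0.    -0.001 -1.   ]
disc 0.67 [0.58720217 0.10588988]
stack [266.8, 176.6, 351.7, 258.4] (array([0.58473056, 0.106977  , 0.18600781]), np.float64(0.769041366596374))
stack [271.0, 168.1, 332.8, 213.5] (array([ 0.58969871,  0.10888478, -0.09744448]), np.float64(0.06395782072883259))
lid 0.58 [0.4339 0.2376]
wrench_mid 0.72 [ 0.4911 -0.3879]
wrench 0.74 [ 0.5498 -0.3856]
tool_mat 0.92 [ 0.4733 -0.3812]
lid_mat 0.38 [ 0.5586 -0.3814]
cup 0.69 [ 0.7489 -0.0778]
bottle 0.56 [ 0.7092 -0.3581]
carton 0.84 [ 0.3946 -0.5489]
```

View pics/final.png

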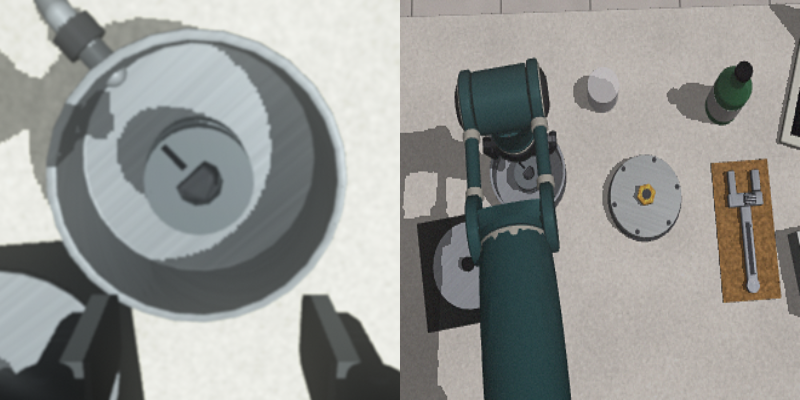

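```bash
python3 -c "
from workcell import bot
print(bot.finish_job())"
```

```text
the job is handed in; nothing more can be done
None
```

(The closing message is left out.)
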